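# Tip clay chunks into the culture bowl and cover it

### The arm

A 6-joint arm with a two-finger parallel gripper is mounted at the origin on the work surface. World frame = base frame: x ahead of the robot, y to its left, z up, the work surface at z = 0. Lengths are in m, angles in rad, forces in N, time in s.
With the tool pointing down it reaches from about 0.375 to 0.975 m from the base axis. Payload 3.8 kg.
Tool frame: the origin (TCP) lies at the very end of the fingers, on their centre line; the grasp point (between the pads) lies 19 mm behind it; z points along the fingers, y is the line along which they close (so a half turn about z gives the same grasp; the last joint's range is limited). The gripper opens to 85 mm and grips with 20 to 120 N. Pads are 22 mm wide; open, the fingers measure 114 mm over their backs; the gripper's body (76 mm by 85 mm) begins 54 mm behind the grasp point. The pads swing forward as they close: fully open they stand 13 mm farther back than shut.
Start: joints at [-1.305, 0.264, 1.604, -0, 1.274, -0.037], TCP at [0.201, -0.644, 0.231] pointing down, gripper open.
Joint ranges: [-2.63, 2.63], [-0.94, 2.18], [0.31, 2.57], [-1.31, 4.45], [0, 2.66], [-2.55, 2.55]. Speed limits (rad/s): [2.57, 2.57, 3.14, 3.14, 3.14, 3.14].

### API

Orientations are given as a rotation vector (axis times angle).
In Python, from workcell import bot, vision gives the robot as it stands. The module is installed in compiled form; this text tells all that it offers.
- The arm moves only by the tool play_rows, never from a script. Its argument "moves" is a list that holds one entry, the list of rows, each a list of 7 numbers: the turn, a rotation vector about the tool's x, y, z as a fraction of full scale, then the shift along the tool's x, y, z as a fraction of full scale, then the finger opening in mm, from 0 to 85.4. In form: [[[ax, ay, az, x, y, z, jaw], ...]]. A call has 1 to 5 rows; each row shifts and turns the commanded pose from where the row before left it, along the tool's axes as they then stand; what a row does not reach is not made up. Full scale, the value 1, is 0.1 m for a shift and 0.5 rad for a turn. A row lasts 1/12 s, in which the tool goes at most 41.7 mm and 7.16 degrees, less where a joint would pass 70% of its speed; a pose out of reach is approached as far as the arm can. A call with a number of a shift or a turn outside -1 to 1 is refused whole. A call with a gripper value outside its range is refused whole. The fingers move at their own pace and stop on an object; "newtons" is the grip in N (left out, the last holds). Time passes only in rows, so rows that do not move let the fingers close. It gives the time, the measured TCP pose, the force, the opening and the grip force at its end, in the units of the state.
- bot.read_state(): the state, without advancing time (a new reading comes with each control period).
- vision.read_camera(name): name is "side" or "top"; returns a dict with "image" (400x640x3 uint8, red, green, blue), "depth" (400x640 float32, m along the optical axis (not along the pixel's ray), 0 where there is no reading), "K" (3x3 intrinsics, pixels), "dist" ([k1, k2, p1, p2, k3] as OpenCV has them; the pictures are not rectified), "R" (3x3) and "t" (3): a world point X has camera coordinates R X + t. Camera axes: x right, y down, z forward; pixel columns grow to the right and rows downward; lengths in m; the calibration is good to about 2 mm. A picture is of the moment at which its call begins.
- bot.finish_job(): hands the job in; it is judged then, once.
The state is a dict: "time": time; "q": joint angles; "joint_vel": joint speeds; "joint_torque": joint torques, N m; "tool_pos": TCP position; "tcp_rot": TCP orientation; "wrist_force": force on the tool from outside, world axes, zero at the start; "torque": the same for the moment, N m; "width": opening from 0.0 (shut) to 1.0 (fully open); "grip_force": force on a finger pad.
Only numpy, scipy, OpenCV 4.12 (cv2) and the standard library are available. Lean on these libraries where they do the work, as an engineer would, in place of code of your own. Each camera call takes 0.05 s, during which the arm holds its last target. There are 200 camera calls.

### The job

Pick up the blue scoop tray by its slanted handle, tip all six clay chunks out over its mouth into the white ceramic bowl and stand the empty tray flat on the sill again. Then set the round wooden cover on the bowl, plug side down, so that it sits fully seated and level. Set the tray and cover down gently, without dropping them, and do not push the other things on the sill out of their places.

Things in the scene. Friction and masses are not known exactly. Their poses are not given: they have to be found in the camera images.
- tray: Blue scoop tray, 130 (x) x 76 (y) mm, walls to 40 high, 3-4 thick, floor 4; the +x end is open: the pouring mouth. Origin: centre of the underside, z up. 0.15 kg. At the -x end a black bar handle, 20 wide (y), 32 deep, 90 long, leans 30 degrees back from the mouth: its axis runs from (-78, 0, 30) to (-123, 0, 108) mm in the tray's frame.
- tray_grip (a point): On the tray's handle axis, 58 mm up the handle, at (-107, 0, 80) mm in the tray's frame: where to pinch the 20 mm width, with the tool anywhere from about 15 degrees off vertical to in line with the handle. Axes as the tray's.
- tray_mouth (a point): Middle of the tray's pouring edge, on the floor's upper face, at (65, 0, 4) mm in the tray's frame.
- bowl: Chunky white ceramic bowl, loose, 0.75 kg: outer diameter 140 at the rim, 92 at the foot, 65 high, wall 8 mm (mouth 124 mm inside), inner floor 10 mm up. Origin: centre of the underside, z up.
- bowl_rim (a point): Centre of the bowl's mouth, level with the rim, 65 mm above its underside.
- cover: Round wooden cover, 0.2 kg: disc 144 across, 8 thick; cork plug 110 across, 7 deep below it, which drops into the bowl's mouth; upright dark knob 26 across, 36 high on top (51 high in all). Origin: centre of the plug's underside, z up; it starts lying plug down on the sill. Seated, its origin is 58 mm above the bowl's origin.
- cover_knob (a point): On the knob's axis, 37 mm above the cover's origin (14 mm below the knob's top, 22 mm above the disc).
- stone1: Terracotta clay chunk 1 of 6, a lumpy rounded pebble 24 across and 18 high, 15 g. Origin at its centre. All six start lying in the tray.
- stone2: Terracotta clay chunk 2 of 6, a lumpy rounded pebble 24 across and 18 high, 15 g. Origin at its centre. All six start lying in the tray.
- stone3: Terracotta clay chunk 3 of 6, a lumpy rounded pebble 24 across and 18 high, 15 g. Origin at its centre. All six start lying in the tray.
- stone4: Terracotta clay chunk 4 of 6, a lumpy rounded pebble 24 across and 18 high, 15 g. Origin at its centre. All six start lying in the tray.
- stone5: Terracotta clay chunk 5 of 6, a lumpy rounded pebble 24 across and 18 high, 15 g. Origin at its centre. All six start lying in the tray.
- stone6: Terracotta clay chunk 6 of 6, a lumpy rounded pebble 24 across and 18 high, 15 g. Origin at its centre. All six start lying in the tray.
- skull: Bone-coloured resin skull hide, about 105 x 84 x 97 high; bystander. Origin: underside, near its middle.
- jar: Greenish glass culture jar with a steel twist lid, 72 across, 110 high; bystander. Origin: centre of the underside.
- spatula: Stainless spatula, 250 long, lying along its x; bystander. Origin: underside, near its middle.
- tub: Small yellow supplement tub with a white lid, 56 across, 70 high; bystander. Origin: centre of the underside.
There are look-alikes about, which are no part of the job. Of the things shaped like the cover, the wooden one is meant.

How it is judged:
On the way, in this order (a step that is already met when the one before it is completed fails the run):
1. the tray is tipped at least 20 degrees with its mouth over the bowl (within 100 mm of the centre, not below 10 mm under the rim) (angle between tray's own z axis and vertical above 0.35 rad and horizontal distance between tray_mouth and bowl_rim below 0.1 m and z of tray_mouth in the frame of bowl_rim above -0.01 m), for 0.1 s.
2. all six chunks are in the bowl (horizontal distance between each of stone1, stone2, stone3, stone4, stone5, stone6 and bowl below 0.06 m and z of stone1 in the frame of bowl between 0 and 0.056 m and z of stone2 in the frame of bowl between 0 and 0.056 m and z of stone3 in the frame of bowl between 0 and 0.056 m and z of stone4 in the frame of bowl between 0 and 0.056 m and z of stone5 in the frame of bowl between 0 and 0.056 m and z of stone6 in the frame of bowl between 0 and 0.056 m), for 0.2 s.
3. the empty tray stands flat on the sill, released (angle between tray's own z axis and vertical below 0.1 rad and height (world z) of tray between -0.008 and 0.008 m and contact force between the fingers and tray below 0.1 N), for 0.2 s.
At the end, for the whole second after the job is handed in: All six chunks lie in the bowl below its rim; the bowl stands upright on the sill; the cover is centred on it within 10 mm, its disc on the rim within 3.5 mm, and level within 0.05 rad; the tray stands flat on the sill (within 0.1 rad and 8 mm); cover, bowl and tray are at rest (under 0.03 m/s) (all of step 2 and angle between tray's own z axis and vertical below 0.1 rad and height (world z) of tray between -0.008 and 0.008 m and horizontal distance between cover and bowl below 0.01 m and z of cover in the frame of bowl between 0.0545 and 0.0615 m and angle between each of cover, bowl's own z axis and vertical below 0.05 rad and height (world z) of bowl between -0.01 and 0.008 m and linear speed of each of cover, bowl, tray below 0.03 m/s); the robot touches nothing.
It fails at once if the skull, glass jar, spatula or tub is pushed more than 30 mm from its place (distance of any of skull, jar, spatula, tub from where it was at the start of the episode above 0.03 m).
It fails at once if the cover is dropped: it falls free of the fingers faster than 0.6 m/s (a drop of about 20 mm) (contact force between the fingers and cover below 0.2 N and linear speed of cover above 0.6 m/s).
It fails at once if the tray is dropped: it falls free of the fingers faster than 0.6 m/s (a drop of about 20 mm) (contact force between the fingers and tray below 0.2 N and linear speed of tray above 0.6 m/s).
It also fails if it takes over 66 s, if anything falls off the work surface, if the arm or the gripper's body presses on something with over 40 N, if the wrist force passes 120 N, or if a joint passes its speed limit or range.

## Working session

There is one attempt and no reset: what is moved stays moved. The work goes in short steps, Python scripts to look and compute and a tool call to move; the robot and the scene stay as the last step left them, time stands still between calls to the robot, and variables do not carry over. Pictures are saved under pics/ and viewed, at most 10 in all, crops included, and the job is handed in when it is done.

Besides the shell and the picture viewer there is one more tool, called after "Request:" in YAML: its name, and indented under it one key for each argument. play_rows: Moves the arm, as the interface text tells. Its arguments: {"type":"object","properties":{"moves":{"type":"array","items":{"type":"array","items":{"type":"array","items":{"type":"number"}}}},"newtons":{"type":"number"}},"required":["moves"]}

```bash
mkdir -p pics; cat > h.py <<'E'
import numpy as np, cv2
from workcell import bot, vision
from scipy.spatial.transform import Rotation as Ro
def cam(n): return vision.read_camera(n)
def save(c,p,crop=None):
    im=c["image"][...,::-1]
    if crop: x0,y0,x1,y1,s=crop; im=cv2.resize(im[y0:y1,x0:x1],None,fx=s,fy=s,interpolation=cv2.INTER_CUBIC)
    cv2.imwrite("pics/"+p,im)
def plane(c,uv,z):
    "pixels -> world points on plane z"
    uv=np.array(uv,float).reshape(-1,1,2)
    n=cv2.undistortPoints(uv,np.array(c["K"]),np.array(c["dist"])).reshape(-1,2)
    d=np.c_[n,np.ones(len(n))]@np.array(c["R"]); o=-np.array(c["R"]).T@np.array(c["t"])
    return o+d*((z-o[2])/d[:,2])[:,None]
def cloud(c):
    h,w=c["depth"].shape; v,u=np.mgrid[:h,:w]
    n=cv2.undistortPoints(np.stack([u,v],-1).reshape(-1,1,2).astype(float),np.array(c["K"]),np.array(c["dist"])).reshape(-1,2)
    P=np.c_[n,np.ones(len(n))]*c["depth"].reshape(-1,1)
    return ((P-np.array(c["t"]))@np.array(c["R"])).reshape(h,w,3)
E
python3 - <<'E'
from h import *
for n in("top","side"):
    c=cam(n); save(c,n+"0.png"); np.savez(n+"0.npz",**c); print(n,-np.array(c["R"]).T@c["t"],np.round(c["R"],2).tolist(),(c["depth"]>0).mean())
print(bot.read_state())
E
```

```text
top [0.36852424 0.02328459 1.57816782] [[-0.0, -1.0, 0.01], [-0.99, 0.0, -0.11], [0.11, -0.01, -0.99]] 0.99603515625
side [ 0.45192589 -1.31038239  0.83435213] [[1.0, -0.06, 0.03], [-0.01, -0.49, -0.87], [0.06, 0.87, -0.49]] 0.9958359375
{'time': 0.1, 'q': array([-1.30490086e+00,  2.64701930e-01,  1.60524529e+00,  1.54065354e-05,
        1.27368366e+00, -3.68646229e-02]), 'joint_vel': array([ 2.13464481e-04, -2.78311058e-03, -2.21969559e-03, -5.53042889e-06,
       -3.94921465e-04, -7.99378520e-04]), 'joint_torque': array([ 9.94586699e-04, -5.16704428e+01, -3.68588948e+01,  1.36797684e-05,
        6.22638894e-03, -3.84109615e-05]), 'tool_pos': array([ 0.20110824, -0.64365611,  0.23006602]), 'tcp_rot': array([-3.10366277e+00, -4.73447517e-01,  3.42633835e-04]), 'wrist_force': array([-0.80856846,  0.08420391, -0.48104644]), 'torque': array([-0.01511197, -0.01133833,  0.00137088]), 'grip_force': 0.0, 'width': 0.997642073037827}
```

View pics/top0.png

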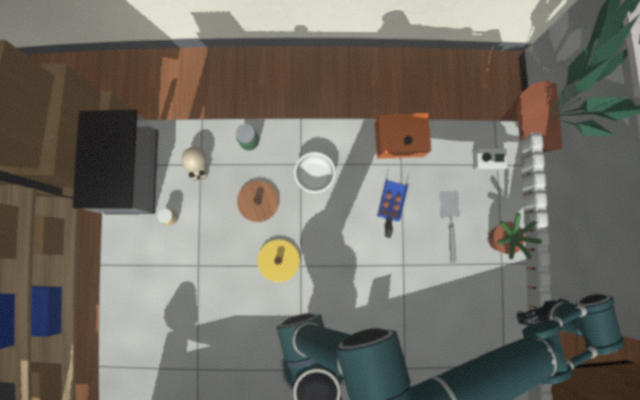

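View pics/side0.png

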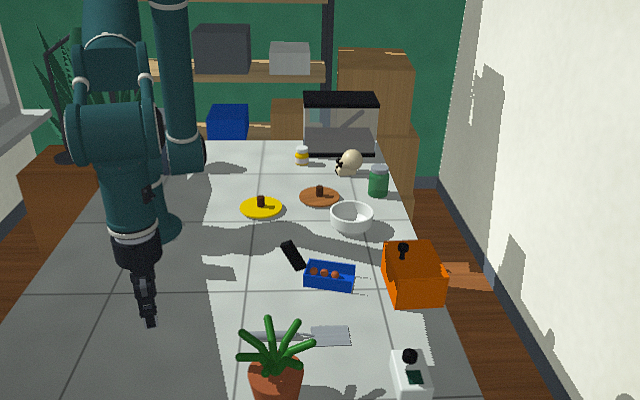

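Candidates, by pixel in the top view:
- **Cover:** the brown disc (258,200) is wooden. The yellow disc (278,260) is the look-alike, and the orange box with a knob (403,135) is not a cover.
- **Tray:** blue at (392,205). The blue bins (45,310) are on the shelf.
- **Bowl:** white at (315,172).

I choose the brown disc, the blue tray and the white bowl, and will check them in one crop while measuring.

```bash
python3 - <<'E'
from h import *
t=dict(np.load("top0.npz")); s=dict(np.load("side0.npz"))
save(t,"crop1.png",(225,110,475,290,3.2))
hs=lambda c: cv2.cvtColor(c["image"],cv2.COLOR_RGB2HSV)
for nm,c in(("top",t),("side",s)):
    H=hs(c); P=cloud(c)
    reg=(P[...,0]>0.25)&(P[...,0]<1.05)&(abs(P[...,1])<0.7)&(P[...,2]<0.2)
    def grp(m,name,zlo,zhi,ctr=None,r=.12):
        m=m&reg&(P[...,2]>zlo)&(P[...,2]<zhi)
        if ctr is not None: m&=np.hypot(P[...,0]-ctr[0],P[...,1]-ctr[1])<r
        Q=P[m]; 
        if len(Q)<5: print(nm,name,len(Q)); return Q
        hull=Q[:,:2].astype(np.float32); (cc,rr)=cv2.minEnclosingCircle(hull); rect=cv2.minAreaRect(hull)
        print(nm,name,len(Q),"mean",Q.mean(0).round(4),"circ",np.round(cc,4),round(rr,4),"rect",np.round(rect[0],4),np.round(rect[1],4),round(rect[2],1),"zpct",np.percentile(Q[:,2],[5,50,95]).round(4)); return Q
    h,S,V=H[...,0],H[...,1],H[...,2]
    blue=(h>105)&(h<130)&(S>120)
    grp(blue,"tray",0,.08)
    g=plane(t,[[315,172]],0.065)[0]; print("bowl guess",g)
    grp((S<60)&(V>60),"bowl rim",.055,.075,g)
    w=plane(t,[[258,205]],0.015)[0]; print("cover guess",w)
    grp(S>0,"cover disc",.008,.022,w,.1); grp(S>0,"knob",.03,.08,w,.07)
    b=plane(t,[[390,222]],0.06)[0]
    grp((V<70)&(S<120),"handle",.03,.15,b,.1)
E
```

```text
top tray 285 mean [ 0.5756 -0.2742  0.012 ] circ [ 0.5526 -0.2687] 0.0713 rect [ 0.5538 -0.2668] [0.0725 0.1272] 74.5 zpct [0.0009 0.0064 0.0402]
bowl guess [ 0.64232213 -0.00263641  0.065     ]
top bowl rim 306 mean [ 0.6413 -0.0012  0.0644] circ [ 0.6439 -0.0009] 0.0697 rect [ 0.6412 -0.0011] [0.1374 0.133 ] 89.7 zpct [0.058  0.0645 0.0706]
cover guess [0.53713594 0.19178899 0.015     ]
top cover disc 1267 mean [0.5521 0.1931 0.015 ] circ [0.5415 0.189 ] 0.0969 rect [0.5403 0.1869] [0.1841 0.172 ] 47.8 zpct [0.0096 0.0151 0.0203]
top knob 50 mean [0.5522 0.1929 0.0504] circ [0.5521 0.1933] 0.013 rect [0.552  0.1933] [0.0241 0.0236] 88.0 zpct [0.0429 0.0506 0.0562]
top handle 49 mean [ 0.4651 -0.2404  0.086 ] circ [ 0.464  -0.2398] 0.023 rect [ 0.4637 -0.2406] [0.0109 0.0456] 72.5 zpct [0.0559 0.0865 0.1141]
side tray 1253 mean [ 0.5584 -0.2677  0.0218] circ [ 0.6341 -0.0235] 0.5918 rect [ 0.5939 -0.0215] [1.1691 0.2842] 87.4 zpct [0.0035 0.0218 0.0407]
bowl guess [ 0.64232213 -0.00263641  0.065     ]
side bowl rim 398 mean [ 0.6458 -0.0058  0.0628] circ [ 0.6425 -0.0013] 0.0739 rect [ 0.6466 -0.0027] [0.1433 0.1365] 85.6 zpct [0.0558 0.0634 0.0685]
cover guess [0.53713594 0.19178899 0.015     ]
side cover disc 614 mean [0.5542 0.1812 0.0161] circ [0.5453 0.2029] 0.0898 rect [0.5565 0.194 ] [0.1536 0.1422] 78.3 zpct [0.0116 0.0163 0.0199]
side knob 58 mean [0.5547 0.1853 0.0445] circ [0.5547 0.1903] 0.0155 rect [0.5547 0.1889] [0.0246 0.022 ] 88.9 zpct [0.031  0.0465 0.0542]
side handle 309 mean [ 0.459  -0.2515  0.0767] circ [ 0.4588 -0.2479] 0.0338 rect [ 0.4591 -0.2472] [0.0245 0.0662] 71.5 zpct [0.0396 0.077  0.1113]
```

View pics/crop1.png

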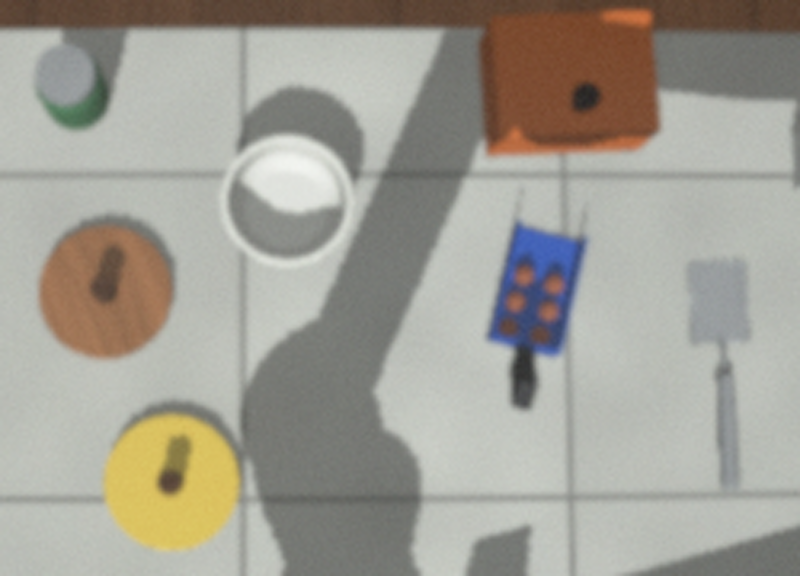

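The crop confirms it: wooden disc at crop (105,290) with its knob, blue tray at (537,290) with six chunks and its mouth up (+x), and the white bowl at (288,200). Next I refine the tray yaw and handle position.

```bash
cat >> h.py <<'E'
def tray_fit(t,s,ctr,yaw0):
    "tray yaw/centre from blue points of both clouds, then black handle points in that frame"
    B=[];K=[]
    for c in(t,s):
        H=cv2.cvtColor(c["image"],cv2.COLOR_RGB2HSV); P=cloud(c); h,S,V=H[...,0],H[...,1],H[...,2]
        near=np.hypot(P[...,0]-ctr[0],P[...,1]-ctr[1])<.17
        B.append(P[near&(h>105)&(h<130)&(S>120)&(P[...,2]>-.01)&(P[...,2]<.06)]); K.append(P[near&(V<70)&(S<120)&(P[...,2]>.03)&(P[...,2]<.14)])
    for n,b in zip(("top","side"),B):
        r=cv2.minAreaRect(b[:,:2].astype(np.float32)); print(n,len(b),np.round(r[0],4),np.round(r[1],4),round(r[2],1))
    y=yaw0; A=np.array([[np.cos(y),np.sin(y)],[-np.sin(y),np.cos(y)]])
    for n,b,k in zip(("top","side"),B,K):
        b2=(b[:,:2]-ctr)@A.T; k2=(k[:,:2]-ctr)@A.T
        print(n,"tray x' y' pct",np.percentile(b2,[1,99],0).round(4).tolist(),"rim",np.percentile(b2[b[:,2]>.03],[2,50,98],0).round(4).tolist())
        for z in(.045,.06,.075,.09,.105):
            m=abs(k[:,2]-z)<.008
            if m.sum()>4: print("  handle z",z,m.sum(),np.percentile(k2[m],[5,50,95],0).round(4).tolist())
E
python3 - <<'E'
from h import *
t=dict(np.load("top0.npz")); s=dict(np.load("side0.npz"))
tray_fit(t,s,np.array([.5538,-.2668]),np.radians(-15.5))
for n,c in(("top",t),("side",s)):
    H=cv2.cvtColor(c["image"],cv2.COLOR_RGB2HSV);P=cloud(c)
    m=(H[...,0]<15)&(H[...,1]>110)&(np.hypot(P[...,0]-.554,P[...,1]+.267)<.075)
    print(n,"stones",P[m].mean(0).round(4),m.sum())
E
```

```text
top 316 [ 0.5541 -0.267 ] [0.0728 0.1278] 74.6
side 1232 [ 0.5436 -0.2673] [0.0848 0.1588] 75.5
top tray x' y' pct [[-0.0631, -0.0361], [0.0627, 0.0357]] rim [[-0.0635, -0.0337], [-0.0086, 0.0331], [0.0505, 0.036]]
  handle z 0.06 7 [[-0.0788, -0.0034], [-0.0741, 0.0016], [-0.0712, 0.0046]]
  handle z 0.075 14 [[-0.0996, -0.0043], [-0.0855, 0.0026], [-0.0786, 0.006]]
  handle z 0.09 12 [[-0.1075, -0.0044], [-0.0938, 0.0032], [-0.0874, 0.0061]]
  handle z 0.105 14 [[-0.1144, -0.0033], [-0.1028, 0.0032], [-0.0962, 0.0061]]
side tray x' y' pct [[-0.0604, -0.0437], [0.0684, 0.0373]] rim [[-0.064, -0.0426], [-0.0049, -0.0362], [0.0661, 0.0365]]
  handle z 0.045 50 [[-0.0975, -0.0152], [-0.08, -0.0123], [-0.0642, -0.0026]]
  handle z 0.06 67 [[-0.1023, -0.0156], [-0.0824, -0.0117], [-0.0699, 0.0025]]
  handle z 0.075 60 [[-0.1106, -0.0163], [-0.0913, -0.0129], [-0.0786, 0.0011]]
  handle z 0.09 64 [[-0.1217, -0.0154], [-0.1027, -0.0118], [-0.0886, -0.001]]
  handle z 0.105 69 [[-0.1282, -0.0168], [-0.1124, -0.0116], [-0.0955, 0.0008]]
top stones [ 0.5495 -0.2649  0.0209] 18
side stones [ 0.5434 -0.2549  0.0183] 130
```

```bash
cat >> h.py <<'E'
def toolR(yaw,t):
    "tool x along heading yaw, z down and leaning forward by t"
    c,s=np.cos(yaw),np.sin(yaw); f=np.array([c,s,0]); u=np.array([0,0,1.])
    z=np.sin(t)*f-np.cos(t)*u; y=np.array([s,-c,0]); return np.column_stack([np.cross(y,z),y,z])
def plan(legs,jaw,p=None,R=None):
    "legs: (target pos, target R, rows); prints rounded rows and where they end"
    if p is None: st=bot.read_state(); p=np.array(st["tool_pos"]); R=Ro.from_rotvec(st["tcp_rot"]).as_matrix()
    rows=[]
    for tp,tR,n in legs:
        for k in range(n,0,-1):
            w=Ro.from_matrix(R.T@tR).as_rotvec()/k; d=R.T@(np.array(tp)-p)/k
            a=np.round(w/.5,2); b=np.round(d/.1,2)
            if np.linalg.norm(a)>.25 or np.linalg.norm(b)>.417: print("TOO FAST",a,b)
            p=p+R@b*.1; R=R@Ro.from_rotvec(a*.5).as_matrix(); rows.append([*(a+0.),*(b+0.),jaw])
        print("leg end err mm",np.round((p-tp)*1e3,1),"rot",np.round(Ro.from_matrix(R.T@tR).magnitude(),3))
    for i in range(0,len(rows),5): print(str([[[float(x) for x in r] for r in rows[i:i+5]]]).replace(" ",""))
    return p,R
def info():
    st=bot.read_state(); print("t",round(st["time"],2),"q",np.round(st["q"],2),"p",np.round(st["tool_pos"],4),"rot",np.round(st["tcp_rot"],3),"F",np.round(st["wrist_force"],1),"w",round(st["width"],3),"g",round(st["grip_force"],1))
E
cat > cfg.py <<'E'
from h import *
C=np.array([.5567,-.2676,0]); YAW=np.radians(-15.3); T=np.radians(28)
RG=toolR(YAW,T); f=np.array([np.cos(YAW),np.sin(YAW),0])
G=C-.105*f+np.array([0,0,.080])      # handle grasp point
TG=G+.019*RG[:,2]                     # TCP there
BOWL=np.array([.6425,-.0015,.065])
E
python3 - <<'E'
from cfg import *
print(TG,RG)
pre=TG-.12*RG[:,2]; print(pre)
plan([(pre,RG,14),(TG,RG,6)],85)
E
```

```text
[ 0.46402528 -0.24224707  0.063224  ] [[ 0.85165365 -0.26387305  0.45283228]
 [-0.23298607 -0.96455742 -0.12388089]
 [ 0.46947156  0.         -0.88294759]]
[ 0.40968541 -0.22738136  0.16917771]
leg end err mm [-0.4  0.3  0.3] rot 0.003
leg end err mm [-0.6  0.1  0.2] rot 0.003
[[[-0.02,0.07,0.08,0.23,-0.24,0.04,85.0],[-0.02,0.07,0.08,0.22,-0.25,0.05,85.0],[-0.02,0.07,0.08,0.21,-0.26,0.05,85.0],[-0.02,0.07,0.08,0.19,-0.27,0.06,85.0],[-0.02,0.07,0.08,0.18,-0.27,0.06,85.0]]]
[[[-0.02,0.07,0.08,0.17,-0.28,0.07,85.0],[-0.02,0.07,0.08,0.16,-0.29,0.07,85.0],[-0.02,0.07,0.08,0.14,-0.3,0.07,85.0],[-0.02,0.07,0.08,0.13,-0.3,0.07,85.0],[-0.02,0.06,0.08,0.11,-0.31,0.08,85.0]]]
[[[-0.02,0.07,0.08,0.1,-0.31,0.07,85.0],[-0.02,0.06,0.08,0.08,-0.32,0.08,85.0],[-0.02,0.07,0.08,0.06,-0.32,0.07,85.0],[-0.03,0.06,0.07,0.05,-0.32,0.07,85.0],[0.0,0.0,0.0,0.0,0.0,0.2,85.0]]]
[[[0.0,0.0,0.0,0.0,0.0,0.2,85.0],[0.0,0.0,0.0,0.0,0.0,0.2,85.0],[0.0,0.0,0.0,0.0,0.0,0.2,85.0],[0.0,0.0,0.0,0.0,0.0,0.2,85.0],[0.0,0.0,0.0,0.0,0.0,0.2,85.0]]]
```

Request:
play_rows:
  moves:
    - [[-0.02,0.07,0.08,0.23,-0.24,0.04,85.0],[-0.02,0.07,0.08,0.22,-0.25,0.05,85.0],[-0.02,0.07,0.08,0.21,-0.26,0.05,85.0],[-0.02,0.07,0.08,0.19,-0.27,0.06,85.0],[-0.02,0.07,0.08,0.18,-0.27,0.06,85.0]]

```text
time: 0.52
tool_pos: [0.2754, -0.4937, 0.2092]
tcp_rot: [3.103, 0.155, 0.283]
wrist_force: [0.4, 1.1, 0.4]
width: 0.997
grip_force: 0.0
```

Request:
play_rows:
  moves:
    - [[-0.02,0.07,0.08,0.17,-0.28,0.07,85.0],[-0.02,0.07,0.08,0.16,-0.29,0.07,85.0],[-0.02,0.07,0.08,0.14,-0.3,0.07,85.0],[-0.02,0.07,0.08,0.13,-0.3,0.07,85.0],[-0.02,0.06,0.08,0.11,-0.31,0.08,85.0]]

```text
time: 0.93
tool_pos: [0.3507, -0.345, 0.187]
tcp_rot: [3.044, -0.16, 0.547]
wrist_force: [0.7, 0.0, 0.0]
width: 0.995
grip_force: 0.0
```

Request:
play_rows:
  moves:
    - [[-0.02,0.07,0.08,0.1,-0.31,0.07,85.0],[-0.02,0.06,0.08,0.08,-0.32,0.08,85.0],[-0.02,0.07,0.08,0.06,-0.32,0.07,85.0],[-0.03,0.06,0.07,0.05,-0.32,0.07,85.0],[0,0,0,0,0,0,85]]

```text
time: 1.35
tool_pos: [0.4087, -0.2207, 0.1665]
tcp_rot: [2.965, -0.389, 0.732]
wrist_force: [-0.3, 0.1, -1.3]
width: 0.992
grip_force: 0.0
```

```bash
python3 - <<'E'
from cfg import *
info()
plan([(TG,RG,8)],85)
E
```

```text
t 1.35 q [-0.7  -0.4   2.43  0.31  0.7   0.94] p [ 0.4087 -0.2207  0.1665] rot [ 2.965 -0.389  0.732] F [-0.3  0.1 -1.3] w 0.992 g 0.0
leg end err mm [-0.2 -0.4 -0.2] rot 0.002
[[[0.0,0.0,0.0,0.01,0.01,0.15,85.0],[0.0,0.0,0.0,0.0,0.01,0.15,85.0],[0.0,0.0,0.0,0.01,0.01,0.15,85.0],[0.0,0.0,0.0,0.0,0.01,0.15,85.0],[0.0,0.0,0.0,0.01,0.01,0.15,85.0]]]
[[[0.0,0.0,0.0,0.0,0.01,0.15,85.0],[0.0,0.0,0.01,0.01,0.0,0.14,85.0],[-0.01,0.01,0.0,0.0,0.01,0.15,85.0]]]
```

Request:
play_rows:
  moves:
    - [[0,0,0,0,0,0,85],[0,0,0,0,0,0,85],[0,0,0,0,0,0,85]]

```text
time: 1.6
tool_pos: [0.4096, -0.2291, 0.1707]
tcp_rot: [2.956, -0.396, 0.736]
wrist_force: [0.3, -0.3, -0.3]
width: 0.991
grip_force: 0.0
```

```bash
python3 - <<'E'
from cfg import *
info()
plan([(TG,RG,8)],85)
E
```

```text
t 1.6 q [-0.71 -0.4   2.42  0.31  0.7   0.93] p [ 0.4096 -0.2291  0.1707] rot [ 2.956 -0.396  0.736] F [ 0.3 -0.3 -0.3] w 0.991 g 0.0
leg end err mm [-0.1 -0.3  0.1] rot 0.002
[[[0.0,0.0,0.0,0.0,0.0,0.15,85.0],[0.0,0.0,0.0,0.0,0.0,0.15,85.0],[0.0,0.0,0.0,0.0,0.0,0.15,85.0],[0.0,0.0,0.0,0.0,0.0,0.15,85.0],[0.0,0.0,0.0,0.0,-0.01,0.15,85.0]]]
[[[0.0,0.0,0.0,0.0,0.0,0.15,85.0],[0.0,0.0,0.0,-0.01,-0.01,0.16,85.0],[0.01,0.0,0.0,0.0,0.0,0.15,85.0]]]
```

Request:
play_rows:
  moves:
    - [[0,0,0,0,0,0.15,85],[0,0,0,0,0,0.15,85],[0,0,0,0,0,0.15,85],[0,0,0,0,0,0.15,85],[0,0,0,0,-0.01,0.15,85]]

```text
time: 2.02
tool_pos: [0.4438, -0.2392, 0.1037]
tcp_rot: [2.955, -0.4, 0.736]
wrist_force: [0.9, -0.1, -0.5]
width: 0.994
grip_force: 0.0
```

Request:
play_rows:
  moves:
    - [[0,0,0,0,0,0.15,85],[0,0,0,-0.01,-0.01,0.16,85],[0.01,0,0,0,0,0.15,85],[0,0,0,0,0,0,85],[0,0,0,0,0,0,85]]

```text
time: 2.43
tool_pos: [0.4631, -0.2425, 0.0618]
tcp_rot: [2.963, -0.398, 0.734]
wrist_force: [-0.2, 0.4, -0.1]
width: 0.995
grip_force: 0.0
```

```bash
python3 - <<'E'
from cfg import *
info(); print(TG)
t=cam("top"); s=cam("side"); save(s,"pre.png",(210,200,410,330,4)); tray_fit(t,s,C[:2],YAW)
E
```

```text
t 2.43 q [-0.65 -0.08  2.42  0.47  0.39  0.79] p [ 0.4631 -0.2425  0.0618] rot [ 2.963 -0.398  0.734] F [-0.2  0.4 -0.1] w 0.995 g 0.0
[ 0.46402528 -0.24224707  0.063224  ]
top 267 [ 0.5532 -0.2673] [0.0721 0.1262] 75.1
side 1239 [ 0.5392 -0.2673] [0.085  0.1665] 75.5
top tray x' y' pct [[-0.0662, -0.0361], [0.0575, 0.034]] rim [[-0.0667, -0.0343], [-0.0637, 0.0121], [0.0418, 0.0351]]
  handle z 0.06 11 [[-0.0922, -0.0055], [-0.0787, 0.0029], [-0.0743, 0.0064]]
  handle z 0.075 15 [[-0.1022, -0.0043], [-0.0884, 0.0025], [-0.0811, 0.0057]]
  handle z 0.09 12 [[-0.1137, -0.0041], [-0.0984, 0.0037], [-0.0919, 0.0058]]
  handle z 0.105 20 [[-0.1192, -0.0419], [-0.1112, 0.0002], [-0.1024, 0.0059]]
side tray x' y' pct [[-0.0626, -0.0437], [0.0653, 0.037]] rim [[-0.0629, -0.0432], [-0.0046, -0.0366], [0.063, 0.0365]]
  handle z 0.045 52 [[-0.098, -0.016], [-0.078, -0.0118], [-0.0669, 0.0012]]
  handle z 0.06 51 [[-0.1001, -0.0151], [-0.0834, -0.0123], [-0.073, 0.0031]]
  handle z 0.075 66 [[-0.1091, -0.0424], [-0.0968, -0.0106], [-0.082, 0.0451]]
  handle z 0.09 113 [[-0.1176, -0.0574], [-0.1058, -0.0116], [-0.0929, 0.0442]]
  handle z 0.105 127 [[-0.1228, -0.0579], [-0.1111, -0.0104], [-0.0995, 0.0456]]
```

View pics/pre.png

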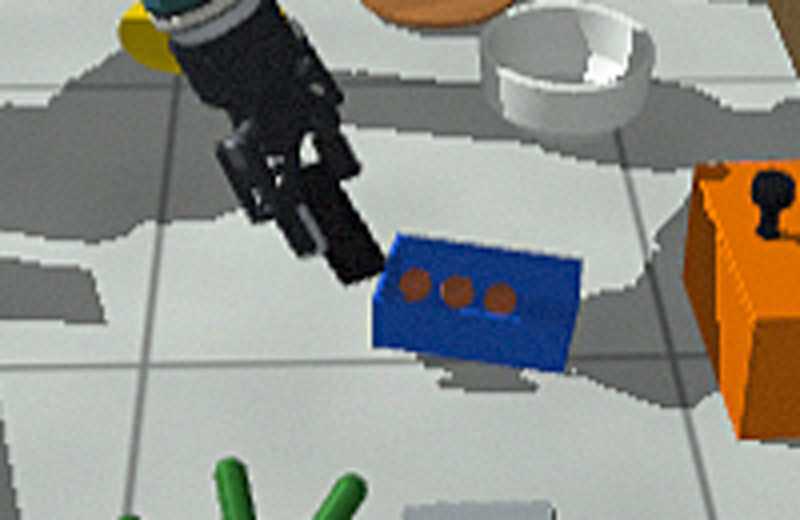

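The gripper straddles the handle correctly, with the near finger at crop (300,230) and the handle between the fingers, and the tray is undisturbed. Closing now.

Request:
play_rows:
  moves:
    - [[0,0,0,0,0,0,50],[0,0,0,0,0,0,30],[0,0,0,0,0,0,10],[0,0,0,0,0,0,0],[0,0,0,0,0,0,0]]
  newtons: 40

```text
time: 2.95
tool_pos: [0.4639, -0.2411, 0.0631]
tcp_rot: [2.961, -0.393, 0.739]
wrist_force: [-0.2, -0.4, 0.5]
width: 0.292
grip_force: 0.6
```

Request:
play_rows:
  moves:
    - [[0,0,0,0,0,0,0],[0,0,0,0,0,0,0],[0,0,0,0,0,0,0],[0,0,0,0,0,0,0],[0,0,0,0,0,0,0]]
  newtons: 110

```text
time: 3.37
tool_pos: [0.4642, -0.2413, 0.0633]
tcp_rot: [2.961, -0.393, 0.739]
wrist_force: [-4.0, 0.7, 5.6]
width: 0.222
grip_force: 107.7
```

```bash
python3 - <<'E'
from cfg import *
info()
st=bot.read_state(); np.savez("grasp.npz",p=st["tool_pos"],r=st["tcp_rot"])
p=np.array(st["tool_pos"]);R=Ro.from_rotvec(st["tcp_rot"]).as_matrix()
plan([(p+[0,0,.12],R,10)],0)
E
```

```text
t 3.37 q [-0.64 -0.09  2.42  0.47  0.39  0.79] p [ 0.4642 -0.2413  0.0633] rot [ 2.961 -0.393  0.739] F [-4.   0.7  5.6] w 0.222 g 107.7
leg end err mm [-0.3  0.2 -0.1] rot 0.0
[[[0.0,0.0,0.0,0.06,0.0,-0.11,0.0],[0.0,0.0,0.0,0.06,0.0,-0.11,0.0],[0.0,0.0,0.0,0.06,0.0,-0.1,0.0],[0.0,0.0,0.0,0.05,0.0,-0.11,0.0],[0.0,0.0,0.0,0.06,0.0,-0.1,0.0]]]
[[[0.0,0.0,0.0,0.05,0.0,-0.11,0.0],[0.0,0.0,0.0,0.06,0.0,-0.1,0.0],[0.0,0.0,0.0,0.05,0.0,-0.11,0.0],[0.0,0.0,0.0,0.06,0.0,-0.1,0.0],[0.0,0.0,0.0,0.05,0.0,-0.11,0.0]]]
```

Request:
play_rows:
  moves:
    - [[0,0,0,0.03,0,-0.05,0],[0,0,0,0.06,0,-0.11,0],[0,0,0,0.06,0,-0.11,0],[0,0,0,0.06,0,-0.11,0],[0,0,0,0.06,0,-0.11,0]]

```text
time: 3.78
tool_pos: [0.4633, -0.2402, 0.1176]
tcp_rot: [2.965, -0.394, 0.733]
wrist_force: [0.1, -0.1, -2.3]
width: 0.225
grip_force: 107.1
```

Request:
play_rows:
  moves:
    - [[0,0,0,0.06,0,-0.11,0],[0,0,0,0.06,0,-0.11,0],[0,0,0,0.06,0,-0.11,0],[0,0,0,0.03,0,-0.06,0],[0,0,0,0,0,0,0]]

```text
time: 4.2
tool_pos: [0.4653, -0.2416, 0.1642]
tcp_rot: [2.961, -0.393, 0.739]
wrist_force: [-0.2, -0.0, -1.9]
width: 0.22
grip_force: 107.3
```

```bash
python3 - <<'E'
from cfg import *
info()
t=cam("top"); s=cam("side"); save(s,"lift.png",(210,150,410,300,4))
for n,c in(("top",t),("side",s)):
    H=cv2.cvtColor(c["image"],cv2.COLOR_RGB2HSV);P=cloud(c)
    m=(H[...,0]>105)&(H[...,0]<130)&(H[...,1]>120)&(np.hypot(P[...,0]-.556,P[...,1]+.267)<.12)&(P[...,2]>.06)
    q=P[m]; d=(q[:,:2]-C[:2])@f[:2]
    for lo in(-.06,-.03,0,.03,.06):
        k=abs(d-lo)<.012; print(n,lo,k.sum(),np.percentile(q[k,2],[3,50,97]).round(4) if k.sum()>3 else "")
E
```

```text
t 4.2 q [-0.64 -0.25  2.33  0.3   0.63  0.99] p [ 0.4653 -0.2416  0.1642] rot [ 2.961 -0.393  0.739] F [-0.2 -0.  -1.9] w 0.22 g 107.3
top -0.06 26 [0.0988 0.1348 0.1459]
top -0.03 32 [0.1022 0.1058 0.1111]
top 0 32 [0.1007 0.1055 0.1442]
top 0.03 110 [0.0988 0.1048 0.1389]
top 0.06 67 [0.0964 0.1039 0.108 ]
side -0.06 175 [0.103  0.1281 0.1412]
side -0.03 216 [0.1028 0.1219 0.1399]
side 0 227 [0.1037 0.1221 0.1406]
side 0.03 247 [0.1019 0.1197 0.1394]
side 0.06 222 [0.1022 0.1174 0.1404]
```

View pics/lift.png

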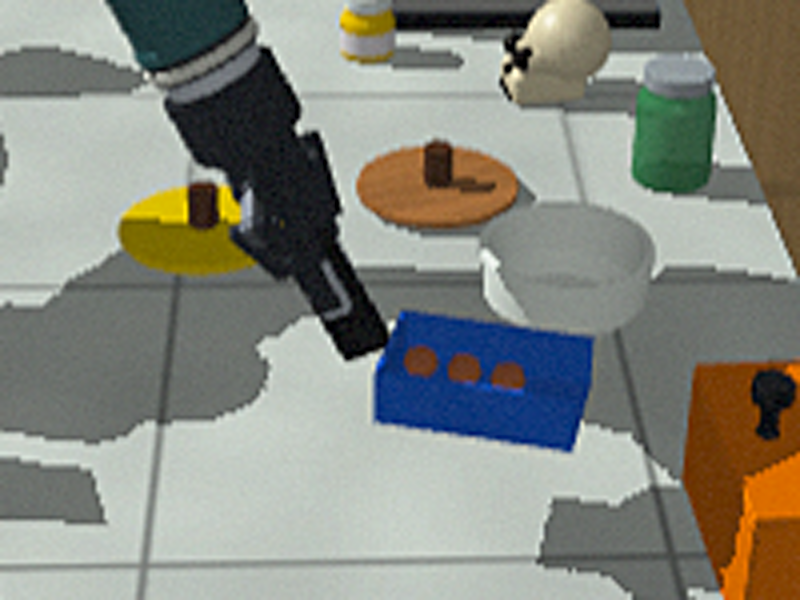

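The tray is lifted level with its chunks inside (crop (420-510,365)); there was no slip. Next I plan the carry and the pour.

```bash
cat >> cfg.py <<'E'
def tray2tcp(mouth,yaw,phi):
    "TCP pose that puts the tray mouth there with heading yaw, nose down phi"
    g=np.load("grasp.npz"); Rg=Ro.from_rotvec(g["r"]).as_matrix(); Rt0=Ro.from_euler("z",YAW).as_matrix()
    m0=C+.065*f+[0,0,.004]
    D=Ro.from_euler("z",yaw).as_matrix()@Ro.from_euler("y",phi).as_matrix()@Rt0.T
    return np.array(mouth)+D@(g["p"]-m0), D@Rg
E
python3 - <<'E'
from cfg import *
A=tray2tcp([.655,0,.15],0,.05)
p,R=plan([(*A,15)],0); print(A[0])
legs=[]
for phi,x,z in((.25,.645,.125),(.45,.63,.105),(.65,.615,.095),(.85,.612,.095),(1.05,.61,.095),(1.25,.61,.095)):
    B=tray2tcp([x,0,z],0,phi); print(phi,B[0].round(3)); legs.append((*B,5))
plan(legs,0,p,R)
E
```

```text
leg end err mm [0.2 0.5 0.3] rot 0.003
[[[0.02,-0.01,-0.03,0.0,-0.16,-0.04,0.0],[0.02,-0.01,-0.03,0.0,-0.16,-0.04,0.0],[0.02,-0.01,-0.03,0.0,-0.16,-0.04,0.0],[0.01,-0.01,-0.03,0.01,-0.16,-0.04,0.0],[0.02,-0.01,-0.03,0.01,-0.16,-0.04,0.0]]]
[[[0.01,0.0,-0.03,0.01,-0.16,-0.03,0.0],[0.01,-0.01,-0.03,0.01,-0.16,-0.03,0.0],[0.02,0.0,-0.03,0.01,-0.16,-0.03,0.0],[0.01,-0.01,-0.03,0.02,-0.17,-0.03,0.0],[0.02,0.0,-0.03,0.02,-0.16,-0.03,0.0]]]
[[[0.01,-0.01,-0.04,0.02,-0.17,-0.03,0.0],[0.02,0.0,-0.03,0.03,-0.16,-0.03,0.0],[0.01,-0.01,-0.04,0.03,-0.17,-0.03,0.0],[0.02,0.0,-0.03,0.03,-0.16,-0.03,0.0],[0.01,-0.01,-0.04,0.03,-0.17,-0.03,0.0]]]
[0.4969874  0.00090964 0.21727323]
0.25 [0.504 0.001 0.222]
0.45 [0.511 0.001 0.228]
0.65 [0.523 0.001 0.24 ]
0.85 [0.55  0.001 0.255]
1.05 [0.581 0.001 0.264]
1.25 [0.615 0.001 0.267]
leg end err mm [ 0.5  0.5 -0.1] rot 0.003
leg end err mm [ 0.5 -0.5 -0.1] rot 0.002
leg end err mm [ 0.1 -0.5  0.1] rot 0.002
leg end err mm [-0.1 -0.4 -0.5] rot 0.002
leg end err mm [ 0.1 -0.3  0. ] rot 0.002
leg end err mm [-0.1 -0.2 -0.3] rot 0.003
[[[0.0,-0.08,0.0,0.02,0.0
[... 344 characters left out ...]
0,0.02,0.0,-0.02,0.0],[0.0,-0.08,0.0,0.02,0.0,-0.02,0.0],[0.0,-0.08,0.0,0.02,0.0,-0.03,0.0],[0.0,-0.08,0.0,0.02,0.0,-0.02,0.0],[0.0,-0.08,0.0,0.03,0.0,-0.03,0.0]]]
[[[0.0,-0.08,0.0,0.05,0.0,-0.04,0.0],[0.0,-0.08,0.0,0.05,0.0,-0.04,0.0],[0.0,-0.08,0.0,0.04,0.0,-0.04,0.0],[0.0,-0.08,0.0,0.05,0.0,-0.05,0.0],[0.0,-0.08,0.0,0.04,0.0,-0.04,0.0]]]
[[[0.0,-0.08,0.0,0.05,0.0,-0.04,0.0],[0.0,-0.08,0.0,0.05,0.0,-0.04,0.0],[0.0,-0.08,0.0,0.05,0.0,-0.04,0.0],[0.0,-0.08,0.0,0.05,0.0,-0.05,0.0],[0.0,-0.08,0.0,0.04,0.0,-0.05,0.0]]]
[[[0.0,-0.08,0.0,0.06,0.0,-0.04,0.0],[0.0,-0.08,0.0,0.05,0.0,-0.04,0.0],[0.0,-0.08,0.0,0.05,0.0,-0.05,0.0],[0.0,-0.08,0.0,0.05,0.0,-0.05,0.0],[0.0,-0.08,0.0,0.05,0.0,-0.04,0.0]]]
```

Request:
play_rows:
  moves:
    - [[0.01,0,-0.01,0,-0.08,-0.02,0],[0.02,-0.01,-0.03,0,-0.16,-0.04,0],[0.02,-0.01,-0.03,0,-0.16,-0.04,0],[0.02,-0.01,-0.03,0,-0.16,-0.04,0],[0.01,-0.01,-0.03,0.01,-0.16,-0.04,0]]

```text
time: 4.72
tool_pos: [0.4731, -0.1681, 0.1778]
tcp_rot: [3.009, -0.286, 0.713]
wrist_force: [-0.0, 0.0, -2.2]
width: 0.221
grip_force: 107.4
```

Request:
play_rows:
  moves:
    - [[0.02,-0.01,-0.03,0.01,-0.16,-0.04,0],[0.01,0,-0.03,0.01,-0.16,-0.03,0],[0.01,-0.01,-0.03,0.01,-0.16,-0.03,0],[0.02,0,-0.03,0.01,-0.16,-0.03,0],[0.01,-0.01,-0.03,0.02,-0.17,-0.03,0]]

```text
time: 5.13
tool_pos: [0.4836, -0.0879, 0.1952]
tcp_rot: [3.04, -0.16, 0.697]
wrist_force: [-0.4, -0.4, -2.9]
width: 0.221
grip_force: 107.5
```

Request:
play_rows:
  moves:
    - [[0.02,0,-0.03,0.02,-0.16,-0.03,0],[0.01,-0.01,-0.04,0.02,-0.17,-0.03,0],[0.02,0,-0.03,0.03,-0.16,-0.03,0],[0.01,-0.01,-0.04,0.03,-0.17,-0.03,0],[0.02,0,-0.03,0.03,-0.16,-0.03,0]]

```text
time: 5.55
tool_pos: [0.4947, -0.0065, 0.215]
tcp_rot: [-3.064, 0.017, -0.687]
wrist_force: [-0.1, -0.4, -3.7]
width: 0.221
grip_force: 107.4
```

Request:
play_rows:
  moves:
    - [[0.01,-0.01,-0.04,0.03,-0.17,-0.03,0],[0.01,0,-0.02,0,-0.08,-0.02,0],[0,0,0,0,0,0,0],[0,0,0,0,0,0,0]]

```text
time: 5.88
tool_pos: [0.4957, 0.0174, 0.2213]
tcp_rot: [-3.063, -0.033, -0.681]
wrist_force: [-0.8, 0.8, -3.6]
width: 0.221
grip_force: 107.5
```

```bash
python3 - <<'E'
from cfg import *
info()
legs=[]
for phi,x,z in((.25,.645,.125),(.45,.63,.105),(.65,.615,.095),(.85,.612,.095),(1.05,.61,.095),(1.25,.61,.095)):
    B=tray2tcp([x,0,z],0,phi); legs.append((*B,5))
plan(legs,0)
s=cam("side"); save(s,"carry.png",(220,110,440,270,3.6))
E
```

```text
t 5.88 q [-0.03 -0.37  2.29  0.03  0.79  1.5 ] p [0.4957 0.0174 0.2213] rot [-3.063 -0.033 -0.681] F [-0.8  0.8 -3.6] w 0.221 g 107.5
leg end err mm [ 0.5 -0.4 -0.2] rot 0.003
leg end err mm [ 0.5 -0.4 -0.2] rot 0.003
leg end err mm [ 0.1 -0.4 -0. ] rot 0.003
leg end err mm [ 0.2 -0.4  0.4] rot 0.003
leg end err mm [-0.1 -0.4 -0. ] rot 0.003
leg end err mm [-0.3 -0.4 -0.3] rot 0.003
[[[0.0,-0.08,0.01,0.01,0.03,0.0,0.0],[0.0,-0.08,0.01,0.02,0.03,0.0,0.0],[0.0,-0.08,0.01,0.01,0.04,0.01,0.0],[-0.01,-0.08,0.0,0.02,0.03,0.0,0.0],[0.0,-0.08,0.01,0.02,0.04,0.01,0.0]]]
[[[0.0,-0.08,0.0,0.02,0.0,-0.01,0.0],[0.0,-0.08,0.0,0.01,0.0,-0.01,0.0],[0.0,-0.08,0.0,0.02,0.0,-0.01,0.0],[0.0,-0.08,0.0,0.01,0.0,-0.01,0.0],[0.0,-0.08,0.0,0.02,0.0,-0.01,0.0]]]
[[[0.0,-0.08,0.0,0.02,0.0,-0.02,0.0],[0.0,-0.08,0.0,0.02,0.0,-0.02,0.0],[0.0,-0.08,0.0,0.02,0.0,-0.03,0.0],[0.0,-0.08,0.0,0.03,0.0,-0.02,0.0],[0.0,-0.08,0.0,0.02,0.0,-0.03,0.0]]]
[[[0.0,-0.08,0.0,0.05,0.0,-0.04,0.0],[0.0,-0.08,0.0,0.05,0.0,-0.04,0.0],[0.0,-0.08,0.0,0.04,0.0,-0.04,0.0],[0.0,-0.08,0.0,0.05,0.0,-0.05,0.0],[0.0,-0.08,0.0,0.04,0.0,-0.05,0.0]]]
[[[0.0,-0.08,0.0,0.05,0.0,-0.04,0.0],[0.0,-0.08,0.0,0.05,0.0,-0.04,0.0],[0.0,-0.08,0.0,0.05,0.0,-0.04,0.0],[0.0,-0.08,0.0,0.05,0.0,-0.04,0.0],[0.0,-0.08,0.0,0.04,0.0,-0.05,0.0]]]
[[[0.0,-0.08,0.0,0.06,0.0,-0.04,0.0],[0.0,-0.08,0.0,0.05,0.0,-0.04,0.0],[0.0,-0.08,0.0,0.05,0.0,-0.05,0.0],[0.0,-0.08,0.0,0.05,0.0,-0.05,0.0],[0.0,-0.08,0.0,0.05,0.0,-0.04,0.0]]]
```

View pics/carry.png

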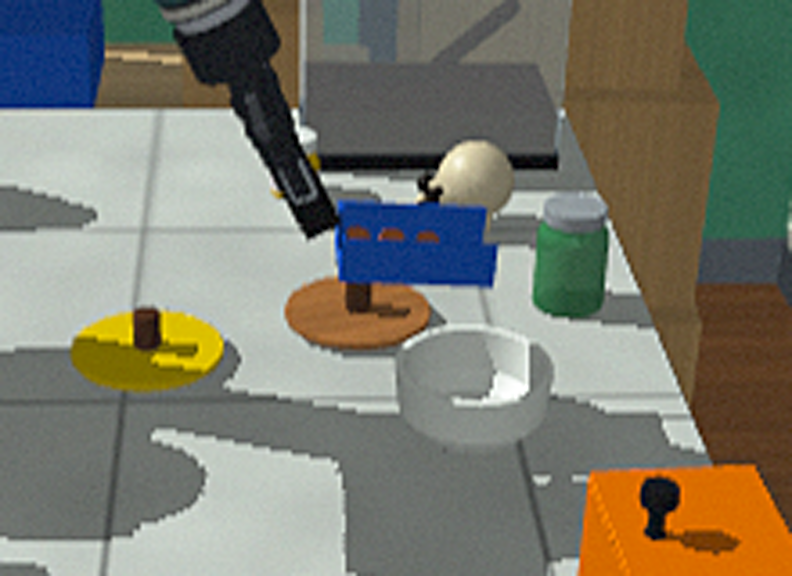

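Chunks still in the tray (crop (355-430,235)), which is level above and behind the bowl. Pouring.

Request:
play_rows:
  moves:
    - [[0,-0.08,0.01,0.01,0.03,0,0],[0,-0.08,0.01,0.02,0.03,0,0],[0,-0.08,0.01,0.01,0.04,0.01,0],[-0.01,-0.08,0,0.02,0.03,0,0],[0,-0.08,0.01,0.02,0.04,0.01,0]]

```text
time: 6.35
tool_pos: [0.5046, -0.001, 0.2228]
tcp_rot: [-3.119, 0.003, -0.372]
wrist_force: [0.6, -0.3, -3.5]
width: 0.221
grip_force: 107.6
```

Request:
play_rows:
  moves:
    - [[0,-0.08,0,0.02,0,-0.01,0],[0,-0.08,0,0.01,0,-0.01,0],[0,-0.08,0,0.02,0,-0.01,0],[0,-0.08,0,0.01,0,-0.01,0],[0,-0.08,0,0.02,0,-0.01,0]]

```text
time: 6.77
tool_pos: [0.5118, -0.0011, 0.2289]
tcp_rot: [-3.14, 0.003, -0.058]
wrist_force: [-0.6, -0.8, -3.4]
width: 0.222
grip_force: 107.7
```

Request:
play_rows:
  moves:
    - [[0,-0.08,0,0.02,0,-0.02,0],[0,-0.08,0,0.02,0,-0.02,0],[0,-0.08,0,0.02,0,-0.03,0],[0,-0.08,0,0.03,0,-0.02,0],[0,-0.08,0,0.02,0,-0.03,0]]

```text
time: 7.18
tool_pos: [0.5239, -0.0011, 0.2403]
tcp_rot: [-3.13, 0.003, 0.254]
wrist_force: [-0.7, 0.0, -2.4]
width: 0.219
grip_force: 107.7
```

Request:
play_rows:
  moves:
    - [[0,-0.08,0,0.05,0,-0.04,0],[0,-0.08,0,0.05,0,-0.04,0],[0,-0.08,0,0.04,0,-0.04,0],[0,-0.08,0,0.05,0,-0.05,0],[0,-0.08,0,0.04,0,-0.05,0]]

```text
time: 7.6
tool_pos: [0.552, -0.0012, 0.2561]
tcp_rot: [-3.089, 0.003, 0.564]
wrist_force: [0.2, 0.2, -2.3]
width: 0.222
grip_force: 107.7
```

Request:
play_rows:
  moves:
    - [[0,-0.08,0,0.05,0,-0.04,0],[0,-0.08,0,0.05,0,-0.04,0],[0,-0.08,0,0.05,0,-0.04,0],[0,-0.08,0,0.05,0,-0.04,0],[0,-0.08,0,0.04,0,-0.05,0]]

```text
time: 8.02
tool_pos: [0.5829, -0.0013, 0.2646]
tcp_rot: [-3.017, 0.003, 0.869]
wrist_force: [-0.0, -0.1, -1.9]
width: 0.219
grip_force: 107.8
```

Request:
play_rows:
  moves:
    - [[0,-0.08,0,0.06,0,-0.04,0],[0,-0.08,0,0.05,0,-0.04,0],[0,-0.08,0,0.05,0,-0.05,0],[0,-0.08,0,0.05,0,-0.05,0],[0,-0.08,0,0.05,0,-0.04,0]]

```text
time: 8.43
tool_pos: [0.6171, -0.0014, 0.2667]
tcp_rot: [-2.916, 0.002, 1.164]
wrist_force: [-0.1, -0.5, -2.3]
width: 0.218
grip_force: 107.8
```

Request:
play_rows:
  moves:
    - [[0,0,0,0,0,0,0],[0,0,0,0,0,0,0],[0,0,0,0,0,0,0],[0,0,0,0,0,0,0],[0,0,0,0,0,0,0]]

```text
time: 8.85
tool_pos: [0.6156, -0.0002, 0.2685]
tcp_rot: [-2.917, 0.0, 1.163]
wrist_force: [0.0, 0.7, -2.6]
width: 0.222
grip_force: 107.8
```

```bash
python3 - <<'E'
from cfg import *
info()
t=cam("top");s=cam("side"); a=s["image"][110:270,250:450]; b=t["image"][110:250,240:440]
cv2.imwrite("pics/pour.png",cv2.resize(np.vstack([a,b]),None,fx=2,fy=2,interpolation=2)[...,::-1])
for n,c in(("top",t),("side",s)):
    H=cv2.cvtColor(c["image"],cv2.COLOR_RGB2HSV);P=cloud(c)
    m=(H[...,0]<15)&(H[...,1]>110)&(np.hypot(P[...,0]-.6425,P[...,1])<.15)&(P[...,2]<.3)
    k,l,st,ce=cv2.connectedComponentsWithStats(m.astype(np.uint8))
    for i in range(1,k): print(n,st[i,4],ce[i].round(),P[l==i].mean(0).round(3))
p,_=tray2tcp([.61,0,.095],0,1.25); print(p)
E
```

```text
t 8.85 q [-0.03  0.64  1.18 -0.02  2.08  1.54] p [ 6.156e-01 -2.000e-04  2.685e-01] rot [-2.917  0.     1.163] F [ 0.   0.7 -2.6] w 0.222 g 107.8
top 1 [273. 189.] [0.592 0.141 0.019]
top 1 [274. 191.] [0.585 0.137 0.015]
top 2 [276. 194.] [0.574 0.132 0.012]
side 2 [336. 158.] [ 0.591 -0.006  0.248]
side 1 [339. 161.] [ 0.598 -0.011  0.241]
side 18 [329. 203.] [0.586 0.131 0.016]
side 6 [322. 206.] [0.562 0.122 0.012]
side 43 [350. 218.] [0.647 0.013 0.027]
[0.61544419 0.00090964 0.26665089]
```

View pics/pour.png

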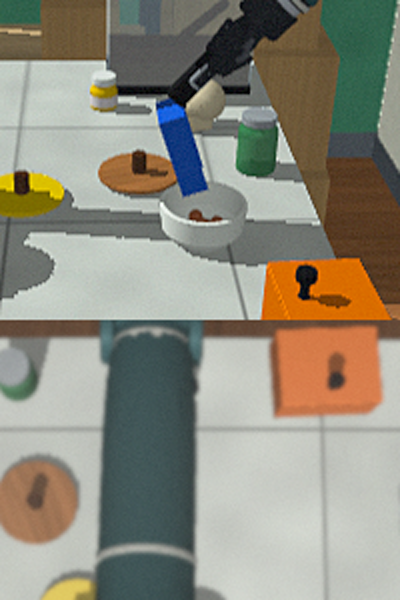

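Chunks are in the bowl (picture (205,217)), the tray is nose-down and nothing is visible on the sill. I lift, level and return the tray.

```bash
python3 - <<'E'
from cfg import *
g=np.load("grasp.npz"); Rg=Ro.from_rotvec(g["r"]).as_matrix()
p,R=plan([(*tray2tcp([.61,0,.15],0,1.2),3),(*tray2tcp([.65,0,.16],0,.05),12),(g["p"]+[0,0,.1],Rg,15)],0)
E
```

```text
leg end err mm [-0.5  0.   0.1] rot 0.003
leg end err mm [ 0.1  0.  -0.4] rot 0.002
leg end err mm [-0.1 -0.3  0.2] rot 0.003
[[[0.0,0.03,0.0,-0.14,0.0,-0.11,0.0],[0.0,0.03,0.0,-0.14,0.0,-0.11,0.0],[0.0,0.04,-0.01,-0.15,-0.01,-0.11,0.0],[0.0,0.19,0.0,-0.02,0.0,0.12,0.0],[0.0,0.19,0.0,-0.03,0.0,0.12,0.0]]]
[[[0.0,0.19,0.0,-0.04,0.0,0.12,0.0],[0.0,0.19,0.0,-0.06,0.0,0.11,0.0],[0.0,0.19,0.0,-0.06,0.0,0.1,0.0],[0.0,0.19,0.0,-0.08,0.0,0.1,0.0],[0.0,0.19,0.0,-0.08,0.0,0.09,0.0]]]
[[[0.0,0.19,0.0,-0.09,0.0,0.08,0.0],[0.0,0.19,0.0,-0.1,0.0,0.07,0.0],[0.0,0.2,0.0,-0.11,0.0,0.07,0.0],[0.0,0.19,0.0,-0.11,0.0,0.05,0.0],[-0.01,0.2,0.0,-0.12,0.0,0.05,0.0]]]
[[[-0.02,0.01,0.03,-0.04,0.16,0.03,0.0],[-0.02,0.01,0.03,-0.03,0.16,0.03,0.0],[-0.02,0.01,0.03,-0.03,0.16,0.03,0.0],[-0.01,0.01,0.03,-0.03,0.16,0.04,0.0],[-0.02,0.0,0.03,-0.03,0.16,0.04,0.0]]]
[[[-0.02,0.01,0.03,-0.02,0.16,0.04,0.0],[-0.01,0.0,0.03,-0.02,0.16,0.04,0.0],[-0.02,0.01,0.03,-0.02,0.16,0.04,0.0],[-0.01,0.0,0.03,-0.02,0.16,0.04,0.0],[-0.02,0.01,0.03,-0.01,0.17,0.04,0.0]]]
[[[-0.01,0.0,0.03,-0.01,0.16,0.04,0.0],[-0.02,0.01,0.04,-0.01,0.16,0.04,0.0],[-0.01,0.0,0.03,-0.01,0.17,0.05,0.0],[-0.02,0.01,0.04,0.0,0.16,0.05,0.0],[-0.01,0.0,0.03,0.0,0.17,0.04,0.0]]]
```

Request:
play_rows:
  moves:
    - [[0,0.03,0,-0.14,0,-0.11,0],[0,0.03,0,-0.14,0,-0.11,0],[0,0.04,-0.01,-0.15,-0.01,-0.11,0],[0,0.19,0,-0.02,0,0.12,0],[0,0.19,0,-0.03,0,0.12,0]]

```text
time: 9.37
tool_pos: [0.5895, 0.001, 0.3086]
tcp_rot: [-3.037, -0.007, 0.792]
wrist_force: [-0.0, -0.1, -1.3]
width: 0.219
grip_force: 107.8
```

Request:
play_rows:
  moves:
    - [[0,0.19,0,-0.04,0,0.12,0],[0,0.19,0,-0.06,0,0.11,0],[0,0.19,0,-0.06,0,0.1,0],[0,0.19,0,-0.08,0,0.1,0],[0,0.19,0,-0.08,0,0.09,0]]

```text
time: 9.78
tool_pos: [0.5398, 0.001, 0.2697]
tcp_rot: [-3.137, -0.006, 0.057]
wrist_force: [0.2, -0.9, -1.6]
width: 0.22
grip_force: 107.8
```

Request:
play_rows:
  moves:
    - [[0,0.19,0,-0.09,0,0.08,0],[0,0.19,0,-0.1,0,0.07,0],[0,0.2,0,-0.11,0,0.07,0],[0,0.19,0,-0.11,0,0.05,0],[-0.01,0.2,0,-0.12,0,0.05,0]]

```text
time: 10.2
tool_pos: [0.4919, 0.0009, 0.2296]
tcp_rot: [3.062, 0.003, 0.698]
wrist_force: [0.6, 0.4, -1.0]
width: 0.22
grip_force: 107.8
```

Request:
play_rows:
  moves:
    - [[-0.02,0.01,0.03,-0.04,0.16,0.03,0],[-0.02,0.01,0.03,-0.03,0.16,0.03,0],[-0.02,0.01,0.03,-0.03,0.16,0.03,0],[-0.01,0.01,0.03,-0.03,0.16,0.04,0],[-0.02,0,0.03,-0.03,0.16,0.04,0]]

```text
time: 10.62
tool_pos: [0.4817, -0.0793, 0.2068]
tcp_rot: [3.028, -0.126, 0.712]
wrist_force: [-0.5, 0.5, -2.2]
width: 0.223
grip_force: 107.7
```

Request:
play_rows:
  moves:
    - [[-0.02,0.01,0.03,-0.02,0.16,0.04,0],[-0.01,0,0.03,-0.02,0.16,0.04,0],[-0.02,0.01,0.03,-0.02,0.16,0.04,0],[-0.01,0,0.03,-0.02,0.16,0.04,0],[-0.02,0.01,0.03,-0.01,0.17,0.04,0]]

```text
time: 11.03
tool_pos: [0.4733, -0.1601, 0.1855]
tcp_rot: [2.994, -0.252, 0.727]
wrist_force: [0.1, 0.0, -2.1]
width: 0.218
grip_force: 107.7
```

Request:
play_rows:
  moves:
    - [[-0.01,0,0.03,-0.01,0.16,0.04,0],[-0.02,0.01,0.04,-0.01,0.16,0.04,0],[-0.01,0,0.03,-0.01,0.17,0.05,0],[-0.02,0.01,0.04,0,0.16,0.05,0],[-0.01,0,0.03,0,0.17,0.04,0]]

```text
time: 11.45
tool_pos: [0.4638, -0.2419, 0.165]
tcp_rot: [2.961, -0.389, 0.737]
wrist_force: [-0.5, 0.6, -1.0]
width: 0.221
grip_force: 107.8
```

Request:
play_rows:
  moves:
    - [[0,0,0,0,0,0,0],[0,0,0,0,0,0,0],[0,0,0,0,0,0,0],[0,0,0,0,0,0,0]]

```text
time: 11.78
tool_pos: [0.4643, -0.2409, 0.164]
tcp_rot: [2.962, -0.388, 0.736]
wrist_force: [0.8, 0.1, -2.0]
width: 0.222
grip_force: 107.9
```

```bash
python3 - <<'E'
from cfg import *
info()
t=cam("top");s=cam("side"); a=s["image"][170:300,260:460]; b=t["image"][130:260,290:490]
cv2.imwrite("pics/back.png",cv2.resize(np.vstack([a,b]),None,fx=2.2,fy=2.2,interpolation=2)[...,::-1])
for n,c in(("top",t),("side",s)):
    H=cv2.cvtColor(c["image"],cv2.COLOR_RGB2HSV);P=cloud(c)
    m=(H[...,0]<15)&(H[...,1]>80)&(np.hypot(P[...,0]-.6425,P[...,1])<.065)
    print(n,"stone px in bowl",m.sum(),np.percentile(P[m],[3,50,97],0).round(3).tolist())
    m=(H[...,0]>105)&(H[...,0]<130)&(H[...,1]>120)&(np.hypot(P[...,0]-.556,P[...,1]+.267)<.12)&(P[...,2]>.06)
    q=P[m]; d=(q[:,:2]-C[:2])@f[:2]
    for lo in(-.06,-.03,0,.03,.06):
        k=abs(d-lo)<.012; print(n,lo,k.sum(),np.percentile(q[k,2],[3,50,97]).round(4) if k.sum()>3 else "")
g=np.load("grasp.npz"); Rg=Ro.from_rotvec(g["r"]).as_matrix()
plan([(g["p"]+[0,0,.015],Rg,8),(g["p"]+[0,0,.0005],Rg,4)],0)
E
```

```text
t 11.78 q [-0.64 -0.26  2.33  0.3   0.63  0.99] p [ 0.4643 -0.2409  0.164 ] rot [ 2.962 -0.388  0.736] F [ 0.8  0.1 -2. ] w 0.222 g 107.9
top stone px in bowl 50 [[0.62, -0.036, 0.022], [0.642, -0.002, 0.028], [0.672, 0.034, 0.034]]
top -0.06 91 [0.0986 0.1086 0.144 ]
top -0.03 148 [0.0985 0.1039 0.1133]
top 0 147 [0.0986 0.1041 0.1271]
top 0.03 148 [0.0978 0.1039 0.1347]
top 0.06 59 [0.0985 0.1036 0.109 ]
side stone px in bowl 49 [[0.63, -0.007, 0.017], [0.643, 0.015, 0.029], [0.672, 0.036, 0.049]]
side -0.06 209 [0.1031 0.1242 0.1426]
side -0.03 252 [0.1031 0.1197 0.1411]
side 0 256 [0.1028 0.1202 0.1409]
side 0.03 257 [0.1028 0.1202 0.1407]
side 0.06 215 [0.103  0.1185 0.1407]
leg end err mm [-0.2  0.4  0.2] rot 0.003
leg end err mm [-0.2  0.4 -0.1] rot 0.003
[[[0.0,0.0,0.0,-0.05,0.0,0.09,0.0],[0.0,0.0,0.0,-0.05,0.0,0.09,0.0],[0.0,0.0,0.0,-0.05,0.0,0.1,0.0],[0.0,0.0,0.0,-0.05,0.0,0.09,0.0],[0.0,0.0,0.0,-0.05,0.0,0.1,0.0]]]
[[[0.0,0.0,0.0,-0.05,0.0,0.09,0.0],[0.0,0.0,0.0,-0.05,0.0,0.1,0.0],[0.0,0.01,0.01,-0.05,0.0,0.09,0.0],[0.0,0.0,0.0,-0.02,0.0,0.03,0.0],[0.0,0.0,0.0,-0.02,0.0,0.03,0.0]]]
[[[0.0,0.0,0.0,-0.01,0.0,0.04,0.0],[0.0,0.0,0.0,-0.02,0.0,0.03,0.0]]]
```

View pics/back.png

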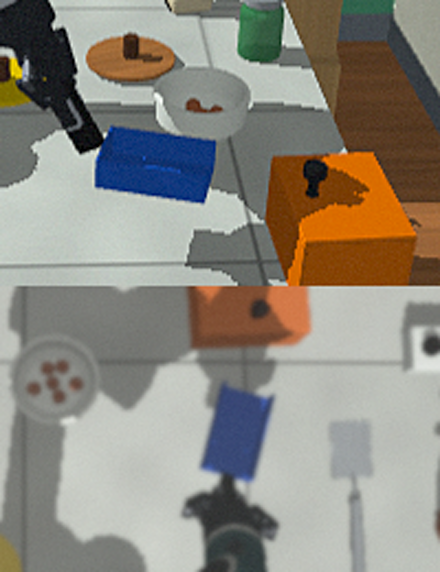

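All six chunks are in the bowl (top view, around (34-76,366-396)) and the tray is empty and level. Lowering it to its old place.

Request:
play_rows:
  moves:
    - [[0,0,0,-0.05,0,0.09,0],[0,0,0,-0.05,0,0.09,0],[0,0,0,-0.05,0,0.1,0],[0,0,0,-0.05,0,0.09,0],[0,0,0,-0.05,0,0.1,0]]

```text
time: 12.3
tool_pos: [0.4632, -0.241, 0.1076]
tcp_rot: [2.964, -0.389, 0.732]
wrist_force: [0.2, 0.7, -0.6]
width: 0.224
grip_force: 108.0
```

Request:
play_rows:
  moves:
    - [[0,0,0,-0.05,0,0.09,0],[0,0,0,-0.05,0,0.1,0],[0,0,0,-0.05,0,0.09,0],[0,0,0,-0.02,0,0.03,0],[0,0,0,0,0,0,0]]

```text
time: 12.72
tool_pos: [0.4619, -0.2404, 0.0718]
tcp_rot: [2.966, -0.391, 0.729]
wrist_force: [0.1, -0.5, -1.3]
width: 0.221
grip_force: 107.9
```

Request:
play_rows:
  moves:
    - [[0,0,0,0,0,0,0],[0,0,0,0,0,0,0]]

```text
time: 12.88
tool_pos: [0.4638, -0.2419, 0.0748]
tcp_rot: [2.962, -0.39, 0.735]
wrist_force: [-0.3, 0.6, -2.3]
width: 0.22
grip_force: 108.0
```

```bash
python3 - <<'E'
from cfg import *
info()
g=np.load("grasp.npz"); Rg=Ro.from_rotvec(g["r"]).as_matrix(); print(g["p"])
plan([(g["p"]+[0,0,.0],Rg,5)],0)
E
```

```text
t 12.88 q [-0.64 -0.11  2.41  0.44  0.42  0.83] p [ 0.4638 -0.2419  0.0748] rot [ 2.962 -0.39   0.735] F [-0.3  0.6 -2.3] w 0.22 g 108.0
[ 0.46417142 -0.24134398  0.06329182]
leg end err mm [0.1 0.3 0.3] rot 0.003
[[[0.0,0.0,0.0,-0.01,0.0,0.02,0.0],[0.0,0.0,0.0,-0.01,0.0,0.02,0.0],[0.0,0.0,0.0,-0.01,0.0,0.02,0.0],[0.0,0.0,0.0,-0.01,0.0,0.02,0.0],[0.0,0.0,0.0,-0.01,-0.01,0.02,0.0]]]
```

Request:
play_rows:
  moves:
    - [[0,0,0,-0.01,0,0.02,0],[0,0,0,-0.01,0,0.02,0],[0,0,0,-0.01,0,0.02,0],[0,0,0,-0.01,0,0.02,0],[0,0,0,-0.01,0,0.02,0]]

```text
time: 13.3
tool_pos: [0.4636, -0.2417, 0.0631]
tcp_rot: [2.962, -0.39, 0.734]
wrist_force: [-32.7, 11.4, 49.0]
width: 0.221
grip_force: 116.1
```

Request:
play_rows:
  moves:
    - [[0,0,0,0,0,0,0],[0,0,0,0,0,0,0],[0,0,0,0,0,0,0],[0,0,0,0,0,0,0]]

```text
time: 13.63
tool_pos: [0.4639, -0.2418, 0.0633]
tcp_rot: [2.962, -0.39, 0.735]
wrist_force: [-1.0, 0.6, 2.0]
width: 0.22
grip_force: 108.5
```

Request:
play_rows:
  moves:
    - [[0,0,0,0,0,0,22],[0,0,0,0,0,0,28],[0,0,0,0,0,0,45],[0,0,0,0,0,0,65],[0,0,0,0,0,0,85]]
  newtons: 30

```text
time: 14.05
tool_pos: [0.4636, -0.2417, 0.0631]
tcp_rot: [2.962, -0.39, 0.734]
wrist_force: [0.1, -0.3, 0.4]
width: 0.742
grip_force: 0.0
```

Request:
play_rows:
  moves:
    - [[0,0,0,0,0,0,85],[0,0,0,0,0,0,85],[0,0,0,0,0,0,85],[0,0,0,0,0,0,85],[0,0,0,0,0,0,85]]

```text
time: 14.47
tool_pos: [0.4636, -0.2417, 0.0631]
tcp_rot: [2.963, -0.39, 0.734]
wrist_force: [-0.0, 0.0, 0.5]
width: 0.995
grip_force: 0.0
```

```bash
python3 - <<'E'
from cfg import *
info()
t=cam("top");s=cam("side"); tray_fit(t,s,C[:2],YAW)
for n,c in(("top",t),("side",s)):
    P=cloud(c)
    for nm,ctr,z,lo,hi,r in(("knob",(.5535,.191),.051,.03,.07,.04),("disc",(.5535,.191),.015,.008,.03,.09),("rim",(.6425,-.0015),.065,.056,.078,.085)):
        d=np.hypot(P[...,0]-ctr[0],P[...,1]-ctr[1]); q=P[(d<r)&(P[...,2]>lo)&(P[...,2]<hi)]
        cc,rr=cv2.minEnclosingCircle(q[:,:2].astype(np.float32)); e=cv2.fitEllipse(cv2.convexHull(q[:,:2].astype(np.float32))*1000); print(n,nm,len(q),np.percentile(q,[2,98],0).mean(0).round(4),np.round(cc,4),round(rr,4),np.round(e[0],1),np.round(e[1],1))
RG0=Ro.from_rotvec(bot.read_state()["tcp_rot"]).as_matrix(); p=np.array(bot.read_state()["tool_pos"])
plan([(p-.13*RG0[:,2],RG0,10)],85)
E
```

```text
t 14.47 q [-0.64 -0.09  2.42  0.47  0.39  0.79] p [ 0.4636 -0.2417  0.0631] rot [ 2.963 -0.39   0.734] F [-0.   0.   0.5] w 0.995 g 0.0
top 676 [ 0.5521 -0.265 ] [0.072 0.127] 74.3
side 1399 [ 0.5413 -0.2639] [0.0864 0.1646] 73.4
top tray x' y' pct [[-0.0656, -0.0346], [0.0557, 0.0353]] rim [[-0.0674, -0.0345], [-0.0621, 0.0223], [0.0385, 0.0366]]
  handle z 0.06 10 [[-0.093, -0.0015], [-0.0781, 0.0053], [-0.0741, 0.0093]]
  handle z 0.075 15 [[-0.1034, -0.0004], [-0.0887, 0.0084], [-0.0829, 0.0094]]
  handle z 0.09 12 [[-0.1115, -0.0005], [-0.0964, 0.0075], [-0.0905, 0.0095]]
  handle z 0.105 18 [[-0.1204, -0.0117], [-0.1089, 0.004], [-0.0996, 0.0095]]
side tray x' y' pct [[-0.0627, -0.042], [0.0652, 0.0392]] rim [[-0.063, -0.0419], [-0.004, -0.0349], [0.0633, 0.0377]]
  handle z 0.045 48 [[-0.1013, -0.0123], [-0.0837, -0.0093], [-0.0679, 0.0026]]
  handle z 0.06 46 [[-0.1014, -0.0131], [-0.0834, -0.0085], [-0.0727, 0.0033]]
  handle z 0.075 62 [[-0.1101, -0.0522], [-0.096, -0.009], [-0.0816, 0.0444]]
  handle z 0.09 115 [[-0.1157, -0.0567], [-0.1052, -0.0086], [-0.0922, 0.0452]]
  
[... 281 characters left out ...]
04 6.440e-02] [ 0.644  -0.0007] 0.07 [643.1  -0.9] [136.3 138.7]
side knob 55 [0.5548 0.1898 0.0425] [0.5521 0.1918] 0.017 [554.6 192.3] [22.4 36.1]
side disc 626 [0.5552 0.1885 0.0164] [0.5569 0.1915] 0.0793 [556.  191.9] [140.8 156.7]
side rim 375 [ 0.6454 -0.0032  0.0626] [ 0.6452 -0.0027] 0.0736 [645.3  -3.2] [137.8 145.4]
leg end err mm [0. 0. 0.] rot 0.0
[[[0.0,0.0,0.0,0.0,0.0,-0.13,85.0],[0.0,0.0,0.0,0.0,0.0,-0.13,85.0],[0.0,0.0,0.0,0.0,0.0,-0.13,85.0],[0.0,0.0,0.0,0.0,0.0,-0.13,85.0],[0.0,0.0,0.0,0.0,0.0,-0.13,85.0]]]
[[[0.0,0.0,0.0,0.0,0.0,-0.13,85.0],[0.0,0.0,0.0,0.0,0.0,-0.13,85.0],[0.0,0.0,0.0,0.0,0.0,-0.13,85.0],[0.0,0.0,0.0,0.0,0.0,-0.13,85.0],[0.0,0.0,0.0,0.0,0.0,-0.13,85.0]]]
```

The tray stands flat and is released. Both cameras agree on the knob-to-bowl offset, about (+90.6, -194.2) mm. Retreating, then going above the knob.

Request:
play_rows:
  moves:
    - [[0,0,0,0,0,-0.13,85],[0,0,0,0,0,-0.13,85],[0,0,0,0,0,-0.13,85],[0,0,0,0,0,-0.13,85],[0,0,0,0,0,-0.13,85]]

```text
time: 14.98
tool_pos: [0.4339, -0.2335, 0.1209]
tcp_rot: [2.963, -0.39, 0.733]
wrist_force: [-0.0, 0.4, -0.4]
width: 0.996
grip_force: 0.0
```

Request:
play_rows:
  moves:
    - [[0,0,0,0,0,-0.13,85],[0,0,0,0,0,-0.13,85],[0,0,0,0,0,-0.13,85],[0,0,0,0,0,-0.13,85],[0,0,0,0,0,0,85]]

```text
time: 15.4
tool_pos: [0.4115, -0.2282, 0.1693]
tcp_rot: [2.959, -0.389, 0.739]
wrist_force: [0.3, -0.1, 1.8]
width: 0.994
grip_force: 0.0
```

```bash
cat >> cfg.py <<'E'
K=np.array([.5535,.192,0]); RC=toolR(0,0); DB=np.array([.0906,-.1942,0])
E
python3 - <<'E'
from cfg import *
info()
plan([(K+[0,0,.15],RC,15)],85)
E
```

```text
t 15.4 q [-0.71 -0.39  2.42  0.32  0.69  0.92] p [ 0.4115 -0.2282  0.1693] rot [ 2.959 -0.389  0.739] F [ 0.3 -0.1  1.8] w 0.994 g 0.0
leg end err mm [-0.2  0.1 -0. ] rot 0.003
[[[0.01,-0.06,-0.03,0.01,-0.3,0.02,85.0],[0.01,-0.07,-0.03,0.02,-0.29,0.02,85.0],[0.01,-0.06,-0.03,0.02,-0.29,0.02,85.0],[0.01,-0.07,-0.04,0.03,-0.29,0.02,85.0],[0.01,-0.06,-0.03,0.03,-0.29,0.02,85.0]]]
[[[0.01,-0.07,-0.04,0.04,-0.29,0.02,85.0],[0.01,-0.06,-0.03,0.04,-0.29,0.02,85.0],[0.01,-0.07,-0.04,0.05,-0.29,0.02,85.0],[0.01,-0.07,-0.03,0.06,-0.29,0.02,85.0],[0.01,-0.06,-0.03,0.06,-0.29,0.02,85.0]]]
[[[0.01,-0.07,-0.04,0.07,-0.29,0.02,85.0],[0.01,-0.06,-0.03,0.07,-0.29,0.02,85.0],[0.0,-0.07,-0.04,0.08,-0.29,0.03,85.0],[0.01,-0.06,-0.03,0.08,-0.29,0.02,85.0],[0.0,-0.07,-0.04,0.09,-0.28,0.02,85.0]]]
```

Request:
play_rows:
  moves:
    - [[0.01,-0.06,-0.03,0.01,-0.3,0.02,85],[0.01,-0.07,-0.03,0.02,-0.29,0.02,85],[0.01,-0.06,-0.03,0.02,-0.29,0.02,85],[0.01,-0.07,-0.04,0.03,-0.29,0.02,85],[0.01,-0.06,-0.03,0.03,-0.29,0.02,85]]

```text
time: 15.82
tool_pos: [0.4584, -0.0871, 0.1606]
tcp_rot: [3.05, -0.269, 0.498]
wrist_force: [0.7, -0.7, 0.3]
width: 0.996
grip_force: 0.0
```

Request:
play_rows:
  moves:
    - [[0.01,-0.07,-0.04,0.04,-0.29,0.02,85],[0.01,-0.06,-0.03,0.04,-0.29,0.02,85],[0.01,-0.07,-0.04,0.05,-0.29,0.02,85],[0.01,-0.07,-0.03,0.06,-0.29,0.02,85],[0.01,-0.06,-0.03,0.06,-0.29,0.02,85]]

```text
time: 16.23
tool_pos: [0.5053, 0.0534, 0.1551]
tcp_rot: [3.115, -0.137, 0.246]
wrist_force: [1.2, -0.2, 0.8]
width: 0.999
grip_force: 0.0
```

Request:
play_rows:
  moves:
    - [[0.01,-0.07,-0.04,0.07,-0.29,0.02,85],[0.01,-0.06,-0.03,0.07,-0.29,0.02,85],[0,-0.07,-0.04,0.08,-0.29,0.03,85],[0.01,-0.06,-0.03,0.08,-0.29,0.02,85],[0,-0.07,-0.04,0.09,-0.28,0.02,85]]

```text
time: 16.65
tool_pos: [0.5523, 0.1949, 0.1466]
tcp_rot: [-3.14, -0.004, 0.013]
wrist_force: [0.1, -0.8, 0.9]
width: 0.995
grip_force: 0.0
```

Request:
play_rows:
  moves:
    - [[0,0,0,0,0,0,85],[0,0,0,0,0,0,85],[0,0,0,0,0,0,85],[0,0,0,0,0,0,85]]

```text
time: 16.98
tool_pos: [0.5515, 0.1922, 0.1473]
tcp_rot: [-3.141, -0.0, 0.011]
wrist_force: [-0.0, -0.6, 0.5]
width: 0.994
grip_force: 0.0
```

```bash
python3 - <<'E'
from cfg import *
info()
plan([(K+[0,0,.03],RC,8),(K+[0,0,.021],RC,2)],85)
t=cam("top"); s=cam("side"); tray_fit(t,s,C[:2],YAW)
E
```

```text
t 16.98 q [0.29 0.16 1.88 0.   1.1  1.86] p [0.5515 0.1922 0.1473] rot [-3.141 -0.     0.011] F [-0.  -0.6  0.5] w 0.994 g 0.0
leg end err mm [0.3 0.3 0.3] rot 0.002
leg end err mm [0.3 0.3 0.3] rot 0.002
[[[0.0,0.0,0.0,0.0,0.0,0.15,85.0],[0.0,0.0,0.0,0.0,0.0,0.15,85.0],[0.0,0.0,0.0,0.0,0.0,0.15,85.0],[0.0,0.0,0.0,0.01,0.0,0.14,85.0],[0.0,0.0,0.0,0.0,0.0,0.15,85.0]]]
[[[0.0,0.0,0.0,0.01,0.0,0.14,85.0],[0.0,0.01,0.0,0.0,0.0,0.15,85.0],[0.0,0.0,0.0,0.01,0.0,0.14,85.0],[0.0,0.0,0.0,0.0,0.0,0.05,85.0],[0.0,0.0,0.0,0.0,0.0,0.04,85.0]]]
top 669 [ 0.5545 -0.2657] [0.0726 0.1294] 74.0
side 1402 [ 0.537  -0.2633] [0.0838 0.1726] 74.3
top tray x' y' pct [[-0.0656, -0.0342], [0.0585, 0.0367]] rim [[-0.067, -0.0291], [-0.0386, 0.0341], [0.0485, 0.0371]]
  handle z 0.06 5 [[-0.0916, -0.0013], [-0.0788, 0.005], [-0.0758, 0.0084]]
  handle z 0.075 15 [[-0.1064, -0.0006], [-0.0885, 0.0063], [-0.0826, 0.0092]]
  handle z 0.09 11 [[-0.1082, -0.0005], [-0.0956, 0.006], [-0.0906, 0.0098]]
  handle z 0.105 10 [[-0.1092, -0.0001], [-0.1037, 0.0073], [-0.0998, 0.0099]]
side tray x' y' pct [[-0.0634, -0.0421], [0.0653, 0.0389]] rim [[-0.0699, -0.0417], [-0.0072, -0.034], [0.0635, 0.0377]]
  handle z 0.045 51 [[-0.0964, -0.0119], [-0.0789, -0.0085], [-0.0667, 0.0026]]
  handle z 0.06 62 [[-0.1064, -0.0126], [-0.0876, -0.0089], [-0.0729, 0.0046]]
  handle z 0.075 60 [[-0.1148, -0.0128], [-0.0967, -0.0084], [-0.0818, 0.0049]]
  handle z 0.09 63 [[-0.1261, -0.0133], [-0.1051, -0.0088], [-0.0906, 0.0028]]
  handle z 0.105 62 [[-0.1282, -0.0123], [-0.1118, -0.0082], [-0.0988, 0.0046]]
```

Request:
play_rows:
  moves:
    - [[0,0,0,0,0,0.15,85],[0,0,0,0.01,0,0.15,85],[0,0,0,0,0,0.15,85],[0,0,0,0.01,0,0.14,85],[0,0,0,0,0,0.15,85]]

```text
time: 17.5
tool_pos: [0.554, 0.1923, 0.0741]
tcp_rot: [-3.14, 0.001, 0.007]
wrist_force: [-0.1, 0.1, -0.5]
width: 0.998
grip_force: 0.0
```

Request:
play_rows:
  moves:
    - [[0,0,0,0,0,0.15,85],[0,0,0,0,0,0.13,85],[0,0,0,0,0,0.1,85],[0,0,0,0,0,0.08,85],[0,0,0,0,0,0.05,85]]

```text
time: 17.92
tool_pos: [0.5532, 0.1929, 0.0221]
tcp_rot: [-3.14, -0.001, 0.01]
wrist_force: [-0.1, -0.8, -0.2]
width: 0.996
grip_force: 0.0
```

Request:
play_rows:
  moves:
    - [[0,0,0,0,0,0,85],[0,0,0,0,0,0,85],[0,0,0,0,0,0,85]]

```text
time: 18.17
tool_pos: [0.5543, 0.1935, 0.0237]
tcp_rot: [-3.14, -0.001, 0.007]
wrist_force: [0.4, 0.5, 0.8]
width: 0.996
grip_force: 0.0
```

Request:
play_rows:
  moves:
    - [[0,0,0,0,0,0,60],[0,0,0,0,0,0,40],[0,0,0,0,0,0,20],[0,0,0,0,0,0,0],[0,0,0,0,0,0,0]]
  newtons: 40

```text
time: 18.58
tool_pos: [0.5537, 0.1934, 0.0233]
tcp_rot: [-3.14, -0.001, 0.009]
wrist_force: [0.0, -0.9, 18.5]
width: 0.295
grip_force: 25.6
```

Request:
play_rows:
  moves:
    - [[0,0,0,0,0,0,0],[0,0,0,0,0,0,0],[0,0,0,0,0,0,0],[0,0,0,0,0,0,0],[0,0,0,0,0,0,0]]
  newtons: 80

```text
time: 19.0
tool_pos: [0.554, 0.1934, 0.0235]
tcp_rot: [-3.14, -0.001, 0.008]
wrist_force: [-1.2, 0.5, 5.3]
width: 0.279
grip_force: 78.8
```

```bash
python3 - <<'E'
from cfg import *
info(); st=bot.read_state(); np.savez("knob.npz",p=st["tool_pos"],r=st["tcp_rot"])
p=np.array(st["tool_pos"]);R=Ro.from_rotvec(st["tcp_rot"]).as_matrix()
plan([(p+[0,0,.12],R,10),(p+DB+[0,0,.12],R,12)],0)
E
```

```text
t 19.0 q [0.29 0.31 1.96 0.   0.87 1.86] p [0.554  0.1934 0.0235] rot [-3.14e+00 -1.00e-03  8.00e-03] F [-1.2  0.5  5.3] w 0.279 g 78.8
leg end err mm [-0.4 -0.2  0. ] rot 0.0
leg end err mm [0.2 0.1 0.2] rot 0.0
[[[0.0,0.0,0.0,0.0,0.0,-0.12,0.0],[0.0,0.0,0.0,0.0,0.0,-0.12,0.0],[0.0,0.0,0.0,0.0,0.0,-0.12,0.0],[0.0,0.0,0.0,0.0,0.0,-0.12,0.0],[0.0,0.0,0.0,0.0,0.0,-0.12,0.0]]]
[[[0.0,0.0,0.0,0.0,0.0,-0.12,0.0],[0.0,0.0,0.0,0.0,0.0,-0.12,0.0],[0.0,0.0,0.0,0.0,0.0,-0.12,0.0],[0.0,0.0,0.0,0.0,0.0,-0.12,0.0],[0.0,0.0,0.0,-0.01,0.0,-0.12,0.0]]]
[[[0.0,0.0,0.0,0.08,0.16,0.0,0.0],[0.0,0.0,0.0,0.08,0.16,0.0,0.0],[0.0,0.0,0.0,0.07,0.16,0.0,0.0],[0.0,0.0,0.0,0.08,0.16,0.0,0.0],[0.0,0.0,0.0,0.07,0.16,0.0,0.0]]]
[[[0.0,0.0,0.0,0.08,0.16,0.0,0.0],[0.0,0.0,0.0,0.07,0.16,0.0,0.0],[0.0,0.0,0.0,0.08,0.16,0.0,0.0],[0.0,0.0,0.0,0.07,0.17,0.0,0.0],[0.0,0.0,0.0,0.08,0.16,0.0,0.0]]]
[[[0.0,0.0,0.0,0.07,0.17,0.0,0.0],[0.0,0.0,0.0,0.08,0.16,-0.01,0.0]]]
```

Request:
play_rows:
  moves:
    - [[0,0,0,0,0,-0.06,0],[0,0,0,0,0,-0.12,0],[0,0,0,0,0,-0.12,0],[0,0,0,0,0,-0.12,0],[0,0,0,0,0,-0.12,0]]

```text
time: 19.42
tool_pos: [0.5541, 0.1932, 0.0786]
tcp_rot: [-3.14, -0.001, 0.008]
wrist_force: [-0.0, 0.1, -2.0]
width: 0.28
grip_force: 78.7
```

Request:
play_rows:
  moves:
    - [[0,0,0,0,0,-0.12,0],[0,0,0,0,0,-0.12,0],[0,0,0,0,0,-0.12,0],[0,0,0,0,0,-0.12,0],[0,0,0,0,0,-0.06,0]]

```text
time: 19.83
tool_pos: [0.5553, 0.1935, 0.1335]
tcp_rot: [-3.139, -0.001, 0.005]
wrist_force: [-0.0, 0.2, -1.8]
width: 0.277
grip_force: 78.7
```

Request:
play_rows:
  moves:
    - [[0,0,0,0.04,0.08,0,0],[0,0,0,0.08,0.16,0,0],[0,0,0,0.07,0.16,0,0],[0,0,0,0.08,0.16,0,0],[0,0,0,0.07,0.16,0,0]]

```text
time: 20.25
tool_pos: [0.5882, 0.1198, 0.1298]
tcp_rot: [-3.141, -0.002, 0.011]
wrist_force: [0.2, 0.9, -1.1]
width: 0.278
grip_force: 78.7
```

Request:
play_rows:
  moves:
    - [[0,0,0,0.08,0.16,0,0],[0,0,0,0.07,0.16,0,0],[0,0,0,0.08,0.16,0,0],[0,0,0,0.07,0.17,0,0],[0,0,0,0.08,0.16,0,0]]

```text
time: 20.67
tool_pos: [0.626, 0.0385, 0.1293]
tcp_rot: [-3.141, -0.001, 0.012]
wrist_force: [-0.5, -0.3, -2.0]
width: 0.278
grip_force: 78.7
```

Request:
play_rows:
  moves:
    - [[0,0,0,0.07,0.17,0,0],[0,0,0,0.08,0.16,0,0],[0,0,0,0.04,0.08,0,0],[0,0,0,0,0,0,0],[0,0,0,0,0,0,0]]

```text
time: 21.08
tool_pos: [0.6452, -0.0011, 0.1297]
tcp_rot: [-3.14, 0.001, 0.011]
wrist_force: [0.5, 0.2, -1.9]
width: 0.283
grip_force: 78.8
```

```bash
cat > chk.py <<'E'
from cfg import *
info(); k=np.load("knob.npz"); tz=bot.read_state()["tool_pos"][2]-k["p"][2]; print("lift",tz)
t=cam("top");s=cam("side"); a=s["image"][130:270,250:450]; b=t["image"][110:250,220:420]
import sys
cv2.imwrite("pics/"+sys.argv[1],cv2.resize(np.vstack([a,b]),None,fx=2,fy=2,interpolation=2)[...,::-1])
for n,c in(("top",t),("side",s)):
    H=cv2.cvtColor(c["image"],cv2.COLOR_RGB2HSV);P=cloud(c)
    d=np.hypot(P[...,0]-.644,P[...,1]+.002)
    q=P[(d<.09)&(abs(P[...,2]-tz-.015)<.012)&(H[...,1]>60)]
    A=np.c_[q[:,:2]-q[:,:2].mean(0),np.ones(len(q))]; co=np.linalg.lstsq(A,q[:,2],rcond=None)[0]
    e=cv2.fitEllipse(cv2.convexHull(q[:,:2].astype(np.float32))*1000)
    print(n,"disc",len(q),"slope",co.round(3),"ell",np.round(e[0],1),np.round(e[1],1),"pct",np.percentile(q,[1,99],0).round(4).tolist())
    q=P[(d<.085)&(P[...,2]>.056)&(P[...,2]<.075)&(H[...,1]<60)]
    if len(q)>20: e=cv2.fitEllipse(cv2.convexHull(q[:,:2].astype(np.float32))*1000); print(n,"rim",len(q),np.round(e[0],1),np.round(e[1],1))
E
python3 chk.py over.png
```

```text
t 21.08 q [-0.04  0.29  1.76  0.    1.09  1.53] p [ 0.6452 -0.0011  0.1297] rot [-3.14e+00  1.00e-03  1.10e-02] F [ 0.5  0.2 -1.9] w 0.283 g 78.8
lift 0.10624961314883359
top disc 514 slope [-0.001  0.007  0.121] ell [622.6  -8. ] [ 84.8 115.5] pct [[0.5898, -0.0596, 0.1149], [0.6457, 0.0465, 0.1291]]
side disc 760 slope [0.003 0.011 0.122] ell [647.1  -4.1] [139.9 148.1] pct [[0.5787, -0.0735, 0.1158], [0.7127, 0.059, 0.1263]]
side rim 244 [645.2  -6.5] [136.7 139.4]
```

View pics/over.png

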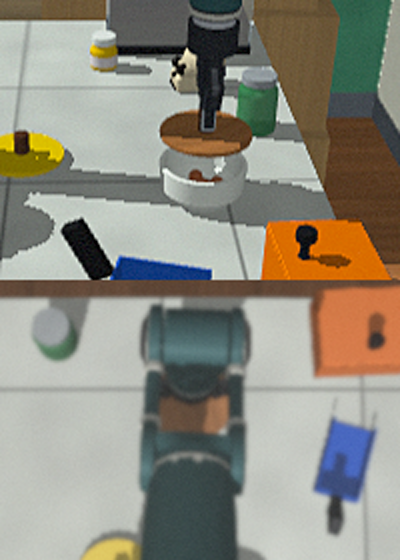

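The cover hangs level and centred over the bowl (side crop (206,133) above the bowl (203,180)). Lowering it.

Request:
play_rows:
  moves:
    - [[0,0,0,0,0,0.07,0],[0,0,0,0,0,0.08,0],[0,0,0,0,0,0.08,0],[0,0,0,0,0,0.08,0],[0,0,0,0,0,0.05,0]]

```text
time: 21.6
tool_pos: [0.6439, -0.0003, 0.0921]
tcp_rot: [-3.14, -0.002, 0.013]
wrist_force: [0.8, -0.3, -1.3]
width: 0.276
grip_force: 78.8
```

Request:
play_rows:
  moves:
    - [[0,0,0,0,0,0.03,0],[0,0,0,0,0,0.03,0],[0,0,0,0,0,0,0],[0,0,0,0,0,0,0],[0,0,0,0,0,0,0]]

```text
time: 22.02
tool_pos: [0.6455, -0.0008, 0.0887]
tcp_rot: [-3.14, -0.001, 0.008]
wrist_force: [0.4, 0.9, -1.4]
width: 0.278
grip_force: 78.8
```

Request:
play_rows:
  moves:
    - [[0,0,0,0,0,0.02,0],[0,0,0,0,0,0.01,0],[0,0,0,0,0,0.01,0],[0,0,0,0,0,0,0],[0,0,0,0,0,0,0]]

```text
time: 22.43
tool_pos: [0.645, -0.0007, 0.0841]
tcp_rot: [-3.14, -0.001, 0.009]
wrist_force: [0.9, -0.4, -1.9]
width: 0.27
grip_force: 78.8
```

Request:
play_rows:
  moves:
    - [[0,0,0,0,0,0.01,0],[0,0,0,0,0,0.01,0],[0,0,0,0,0,0,0],[0,0,0,0,0,0,0]]

```text
time: 22.77
tool_pos: [0.6452, -0.0007, 0.0823]
tcp_rot: [-3.14, -0.001, 0.009]
wrist_force: [0.6, -0.4, -1.4]
width: 0.281
grip_force: 78.6
```

Request:
play_rows:
  moves:
    - [[0,0,0,0,0,0.01,0],[0,0,0,0,0,0,0],[0,0,0,0,0,0,0]]

```text
time: 23.02
tool_pos: [0.6453, -0.0008, 0.0822]
tcp_rot: [-3.14, -0.001, 0.008]
wrist_force: [-2.4, 0.1, 5.2]
width: 0.277
grip_force: 79.0
```

Contact at the seated height. Releasing.

Request:
play_rows:
  moves:
    - [[0,0,0,0,0,0,28],[0,0,0,0,0,0,34],[0,0,0,0,0,0,45],[0,0,0,0,0,0,65],[0,0,0,0,0,0,85]]
  newtons: 30

```text
time: 23.43
tool_pos: [0.6451, -0.0007, 0.081]
tcp_rot: [-3.14, -0.001, 0.009]
wrist_force: [-0.3, -0.1, -0.0]
width: 0.796
grip_force: 0.0
```

Request:
play_rows:
  moves:
    - [[0,0,0,0,0,0,85],[0,0,0,0,0,0,85],[0,0,0,0,0,0,85],[0,0,0,0,0,-0.05,85],[0,0,0,0,0,-0.1,85]]

```text
time: 23.85
tool_pos: [0.6439, -0.0007, 0.0951]
tcp_rot: [-3.14, -0.001, 0.014]
wrist_force: [-0.1, 0.2, -0.6]
width: 0.993
grip_force: 0.0
```

Request:
play_rows:
  moves:
    - [[0,0,0,0,0,-0.2,85],[0,0,0,0,0,-0.2,85],[0,0,0,0,0,-0.2,85],[0,0,0,-0.2,0,-0.1,85],[0,0,0,-0.3,0,0,85]]

```text
time: 24.27
tool_pos: [0.6001, -0.0011, 0.1719]
tcp_rot: [-3.141, -0.001, -0.007]
wrist_force: [1.0, -0.2, 0.1]
width: 0.998
grip_force: 0.0
```

Request:
play_rows:
  moves:
    - [[0,0,0,-0.3,0,0,85],[0,0,0,-0.3,0,0,85],[0,0,0,-0.3,0,0,85],[0,0,0,-0.3,0,0,85],[0,0,0,0,0,0,85]]

```text
time: 24.68
tool_pos: [0.47, -0.0008, 0.1669]
tcp_rot: [-3.14, -0.001, 0.016]
wrist_force: [-0.7, -0.3, -0.5]
width: 1.0
grip_force: 0.0
```

Request:
play_rows:
  moves:
    - [[0,0,0,0,0,0,85],[0,0,0,0,0,0,85],[0,0,0,0,0,0,85]]

```text
time: 24.93
tool_pos: [0.4773, -0.0011, 0.1684]
tcp_rot: [-3.14, -0.001, 0.005]
wrist_force: [0.6, 0.6, -0.3]
width: 0.994
grip_force: 0.0
```

```bash
sed -i 's/tz=.*; print("lift",tz)/tz=.058/; s/>60)\]$/>60)]; kb=P[(d<.09)\&(P[...,2]>.095)\&(P[...,2]<.13)]; print(n,"knob",len(kb),np.percentile(kb,[2,50,98],0).round(4).tolist() if len(kb) else "")/' chk.py; python3 chk.py end.png
```

```text
t 24.93 q [-0.06 -0.06  2.08  0.    1.13  1.51] p [ 0.4773 -0.0011  0.1684] rot [-3.14e+00 -1.00e-03  5.00e-03] F [ 0.6  0.6 -0.3] w 0.994 g 0.0
top knob 54 [[0.6334, -0.0117, 0.096], [0.6438, -0.0018, 0.1095], [0.6575, 0.0111, 0.1163]]
top disc 1269 slope [-0.007 -0.001  0.074] ell [ 6.449e+02 -4.000e-01] [135.6 141.8] pct [[0.5843, -0.0654, 0.0657], [0.7093, 0.065, 0.0819]]
top rim 28 [ 6.437e+02 -5.000e-01] [140.2 144.5]
side knob 59 [[0.6355, -0.0189, 0.0957], [0.6447, -0.0092, 0.108], [0.6575, 0.0077, 0.1143]]
side disc 801 slope [0.003 0.017 0.075] ell [646.7  -5. ] [139.7 144.6] pct [[0.5791, -0.0735, 0.0671], [0.7136, 0.0573, 0.0811]]
side rim 125 [646.2  -1.5] [140.2 150.7]
```

View pics/end.png

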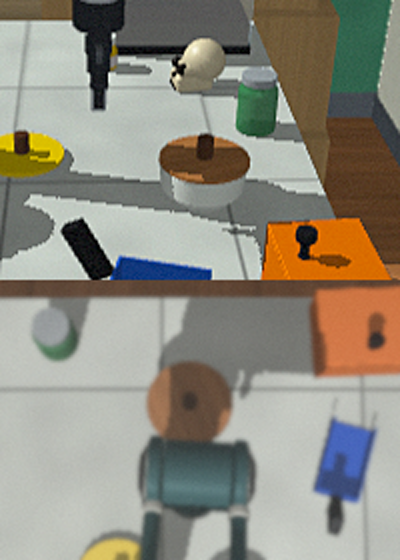

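The cover sits level and centred on the bowl (side crop (205,160), top (189,400)), with its disc top at about 74 mm against 73 expected. The tray is flat and the arm is clear.

```bash
python3 -c "
from workcell import bot
print(bot.finish_job())"
```

```text
the job is handed in; nothing more can be done
None
```

The job is handed in: my last camera checks showed all six chunks in the bowl before covering, the empty tray flat on the sill, and the wooden cover seated level and centred; the judge returned no verdict.

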